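# Clamp and mark the tea tins

## Task

Mark the tea tins in the blue jig. First take the upside-down stack of orange cups out of the jig's channel and stand it, the same way up, fully on the wooden coaster; then stand every tin upright in the channel, swing the red-handled clamp over so that its bar sits down on the lids, and with the tins clamped press the black plunger right down to its stop. Afterwards swing the clamp fully back open and stand all the tins upright in the white plastic tray, leaving the mug, the spice jar and the blue sugar tin where they are.

Things in the scene. Friction and masses are not known exactly. Their poses are not given: they have to be found in the camera images.
- tin_a: Closed tea tin, bright steel with a green band, 50 mm (its x) by 75 mm (its y) by 60 mm high, 160 g; origin at the centre of its underside, z up through the lid. Two or three tins are present.
- tin_b: Closed tea tin, bright steel with a green band, 50 mm (its x) by 75 mm (its y) by 60 mm high, 160 g; origin at the centre of its underside, z up through the lid. Two or three tins are present.
- tin_c: Closed tea tin, bright steel with a green band, 50 mm (its x) by 75 mm (its y) by 60 mm high, 160 g; origin at the centre of its underside, z up through the lid. Two or three tins are present.
- cups: Stack of three orange plastic cups, upside down, moves as one; 120 mm high, 54 mm across at the bottom rim tapering to 47 mm across at the flat top, 90 g; origin at the centre of its underside, z up. At the start it stands in the jig's channel.
- coaster: Round wooden coaster, 100 mm across, 10 mm thick, fixed; origin at the centre of its underside, so its top is at z = 10 mm.
- tray: White plastic tray, 280 mm (its x) by 160 mm (its y), walls 5 mm thick and 20 mm high, fixed; origin at the centre of its underside, floor 5 mm above the origin.
- jig: Blue marking jig, fixed: base plate 12 mm thick, 90 mm (its x, from -75 to +15 mm) by 400 mm (its y, from -225 to +175 mm), with a tongue behind (x to +85 mm, y within 85 mm) that carries two clamp posts 100 mm high at x = 55 mm, y = -72 and +72 mm. Origin under the plate, front (towards the robot) at -x.
- channel (a point): Centre of the floor of the jig's channel (jig x = -30, y = 0, z = 12 mm), axes as the jig's. The channel runs along the jig's y: 60 mm wide, 264 mm long inside, between aluminium ribs 10 mm high and 6 mm thick. It holds up to three tins in a row, their 75 mm length along the channel (places 85 mm apart, yellow pads).
- clamp (a joint): Angle of the over-centre swing clamp (rad): 0 = swung fully back open (against its stop, start), grows as it swings up over and towards the robot; 2.01 = bar flat on the lids of tins standing in the channel; 2.09 = stop when nothing is under it. A spring drives it to whichever end is nearer (balance near 0.7 to 0.95; about 5 N at the handle).
- clamp_hinge (a point): Point on the clamp's hinge axis, midway between the posts (jig x = 55, y = 0, z = 85 mm), axes as the jig's; the hinge axis is the jig's y. The clamp bar (20 mm by 26 mm, 235 mm long) is 85 mm from the hinge: at x = +36, z = +77 mm when open, x = -85, z = 0 when clamped.
- clamp_grip (a point): Middle of the clamp's red round handle bar, 16 mm thick, 108 mm clear length between two side arms of 12 mm, parallel to the hinge axis and 128.8 mm from it. In the hinge's frame it is at x = +101, z = +80 mm when open, straight over the hinge at 0.90 rad, at x = -115, z = +58 mm when clamped on tins. The point turns with the clamp.
- plunger (a joint): Travel of the black spring plunger (m): 0 = up, 0.020 = down at its stop; 3 N to start, 9 N at the stop; springs back when let go.
- plunger_top (a point): Centre of the top of the plunger's round black head, 42 mm across, 102 mm above the worktop when up (jig x = -30, y = -185 mm); moves down with it.
- sugar_tin: Round blue-labelled tin, 80 mm across, 90 mm high, behind the jig; leave alone.
- mug: White mug, 80 mm across, 85 mm high, behind the jig to the right; leave alone.
- spice_jar: Small jar with a red cap, 42 mm across, 85 mm high, back left; leave alone.
Mind the look-alikes: they are no part of the job. Of the things that look like the coaster, the middle-sized one is meant.

How it is judged (in metres and radians):
On the way, in this order (a step that is already met when the one before it is completed fails the run):
1. the cup stack stands upright on the coaster (horizontal distance between cups and coaster below 0.025 m and z of cups in the frame of coaster between 0.005 and 0.015 m and angle between cups's own z axis and vertical below 0.1 rad), for 0.2 s.
2. every tin stands upright in the channel, the clamp still open (x of tin_a in the frame of channel between -0.01 and 0.01 m and y of tin_a in the frame of channel between -0.105 and 0.105 m and z of tin_a in the frame of channel between -0.005 and 0.005 m and angle between each of tin_a, tin_b, tin_c's own z axis and vertical below 0.1 rad and x of tin_b in the frame of channel between -0.01 and 0.01 m and y of tin_b in the frame of channel between -0.105 and 0.105 m and z of tin_b in the frame of channel between -0.005 and 0.005 m and x of tin_c in the frame of channel between -0.01 and 0.01 m and y of tin_c in the frame of channel between -0.105 and 0.105 m and z of tin_c in the frame of channel between -0.005 and 0.005 m and value of joint clamp below 0.12 rad), for 0.2 s.
3. the clamp is over centre and its bar sits on the lids (x of tin_a in the frame of channel between -0.01 and 0.01 m and y of tin_a in the frame of channel between -0.105 and 0.105 m and z of tin_a in the frame of channel between -0.005 and 0.005 m and angle between each of tin_a, tin_b, tin_c's own z axis and vertical below 0.1 rad and x of tin_b in the frame of channel between -0.01 and 0.01 m and y of tin_b in the frame of channel between -0.105 and 0.105 m and z of tin_b in the frame of channel between -0.005 and 0.005 m and x of tin_c in the frame of channel between -0.01 and 0.01 m and y of tin_c in the frame of channel between -0.105 and 0.105 m and z of tin_c in the frame of channel between -0.005 and 0.005 m and value of joint clamp between 1.965 and 2.05 rad), for 0.4 s.
4. the plunger is down at its stop while the tins are clamped (all of step 3 and value of joint plunger above 0.018 m), for 0.1 s.
5. the clamp is swung fully back open (value of joint clamp below 0.12 rad), for 0.2 s.
At the end, for the whole second after the job is handed in: Every tin stands upright (within 0.1 rad), at rest on the floor of the tray; the cup stack stands upright on the coaster, its centre within 25 mm of the coaster's; the clamp is open (under 0.12 rad) and the plunger up (under 3 mm) (all of step 1 and x of tin_a in the frame of tray between -0.115 and 0.115 m and y of tin_a in the frame of tray between -0.055 and 0.055 m and z of tin_a in the frame of tray between 0 and 0.01 m and angle between each of tin_a, tin_b, tin_c's own z axis and vertical below 0.1 rad and linear speed of each of tin_a, tin_b, tin_c, cups below 0.03 m/s and x of tin_b in the frame of tray between -0.115 and 0.115 m and y of tin_b in the frame of tray between -0.055 and 0.055 m and z of tin_b in the frame of tray between 0 and 0.01 m and x of tin_c in the frame of tray between -0.115 and 0.115 m and y of tin_c in the frame of tray between -0.055 and 0.055 m and z of tin_c in the frame of tray between 0 and 0.01 m and value of joint clamp below 0.12 rad and value of joint plunger below 0.003 m); the robot touches nothing.
It fails at once if the mug, the spice jar or the sugar tin is moved more than 30 mm (distance of any of sugar_tin, mug, spice_jar from where it was at the start of the episode above 0.03 m).
Of tin_a, tin_b, tin_c only 2 to 3 are there at a start; the rules pass over those that are not, and their reading is None.
At some moment in a run one of tin_a, tin_b, tin_c may be knocked a few centimetres aside while the robot is not near it.
Once in a run the grip may slacken for a moment while it holds something.
It also fails if it takes over 210 s, if anything falls off the work surface, if the arm or the gripper's body presses on something with over 40 N, if the wrist force passes 120 N, or if a joint passes its speed limit or range.

## Robot

A 6-joint arm with a two-finger parallel gripper is mounted at the origin on the work surface. World frame = base frame: x ahead of the robot, y to its left, z up, the work surface at z = 0. Lengths are in m, angles in degrees, forces in N, time in s.
With the tool pointing down it reaches from about 0.25 to 0.725 m from the base axis. Payload 9.7 kg.
Tool frame: the origin (TCP) lies on the centre line of the jaws, within the pads' length; the fingertips stand tip_extent ahead of it and the grasp point (between the pads) lies 3 mm ahead of it (tip_extent is the distance from the TCP to the fingertips, in m); z points along the fingers, y is the line along which they close (so a half turn about z gives the same grasp; the last joint's range is limited). The gripper opens to 85 mm and grips with 20 to 120 N. Pads are 22 mm wide; open, the fingers measure 114 mm over their backs; the gripper's body (76 mm by 85 mm) begins 54 mm behind the grasp point. The pads swing forward as they close: fully open they stand 13 mm farther back than shut.
Start: joints at [-65.661, 4.979, 10.078, 95.1, 0, 90], TCP at [0.227, -0.501, 0.253] pointing down, gripper open.
Joint ranges: [-179.16, 179.16], [-48.56, 103.87], [-65.8, 70.77], [-126.05, 130.52], [-82.76, 87.17], [-180, 180]. Speed limits (degrees/s): [127.2, 127.2, 147.25, 180, 180, 180].

## Interface

Orientations are given as [roll, pitch, yaw] about the fixed x, y, z axes, in that order (R = Rz(yaw) Ry(pitch) Rx(roll)).
In Python, from workcell import * gives the robot as it stands.
- The arm moves only by the tool servo_tool, never from a script. Its argument "rows" is a list of rows, each an object with "offset": the shift along the tool's x, y, z as a fraction of full scale, a list of three; "yaw": the turn about the tool's z as a fraction of full scale; "claw": the closure, from 0 (fully open) to 1 (shut). A call has 1 to 12 rows; each row is the pose to reach, as a shift and turn from the pose commanded when the call began, along the tool's axes at that moment, turning the shorter way round; what a row does not reach only later rows make up. Full scale, the value 1, is 0.1 m for a shift and pi rad for a turn. A row lasts 1/8 s, in which the tool goes at most 62.5 mm and 10.7 degrees, less where a joint would pass 70% of its speed; a pose out of reach is approached as far as the arm can. A call with a number of a shift or a turn outside -1 to 1 is refused whole. A call with a gripper value outside its range is refused whole. The fingers move at their own pace and stop on an object; "squeeze" is the grip in N (left out, the last holds). Time passes only in rows, so rows that repeat a pose let the fingers close. It gives the time, the measured TCP pose, the force, the opening and the grip force at its end, in the units of the state.
- get_obs(): the state, without advancing time (a new reading comes with each control period).
- camera(name): name is "side" or "top"; returns (picture, depth): 420x560x3 uint8, red, green, blue; 420x560 float32, m along the optical axis (not along the pixel's ray), 0 where there is no reading.
- camera_info(name): a dict with "fx", "fy", "cx", "cy" (pixels), "cam_to_world" (4x4, takes a point from camera to world coordinates). Camera axes: x right, y up, looking along -z (the intrinsics and any distortion apply to the point x, -y, -z); pixel columns grow to the right and rows downward; lengths in m; the calibration is good to about 2 mm. A picture is of the moment at which its call begins. camera_info takes no time and is no camera call.
- job_done(): hands the job in; it is judged then, once.
The state is a dict: "time": time; "q": joint angles; "qd": joint speeds; "joint_efforts": joint torques, N m; "ee_pos": TCP position; "tcp_rot": TCP orientation; "wrist_force": force on the tool from outside, world axes, zero at the start; "torque": the same for the moment, N m; "opening": finger opening in m; "grasp_force": force on a finger pad.
Only numpy, scipy, OpenCV 4.12 (cv2) and the standard library are available. Lean on these libraries where they do the work, as an engineer would, in place of code of your own. Each camera call takes 0.05 s, during which the arm holds its last target. There are 200 camera calls.

## Working session

There is one attempt and no reset: what is moved stays moved. The work goes in short steps, Python scripts to look and compute and a tool call to move; the robot and the scene stay as the last step left them, time stands still between calls to the robot, and variables do not carry over. Pictures are saved under pics/ and viewed, at most 14 in all, crops included, and the job is handed in when it is done.

Besides the shell and the picture viewer there is one more tool, called after "Emit:" by a JSON object that holds its "api" and its "payload", one argument or row to a line. servo_tool: Moves the arm, as the interface text tells. Its arguments: {"type":"object","properties":{"rows":{"type":"array"},"squeeze":{"type":"number"}},"required":["rows"]}

```bash
ls; mkdir -p pics; cat > h.py <<'E'
from workcell import *
import numpy as np, cv2
def snap(n,f=None):
    p,d=camera(n)
    np.savez('/tmp/%s.npz'%n,p=p,d=d)
    if f: cv2.imwrite('pics/'+f,p[:,:,::-1])
    return p,d
def ray(n,u,v):
    i=camera_info(n);M=np.array(i['cam_to_world'])
    c=np.array([(u-i['cx'])/i['fx'],-(v-i['cy'])/i['fy'],-1.])
    return M[:3,3],M[:3,:3]@c
def onplane(n,u,v,z):
    o,r=ray(n,u,v);return o+r*(z-o[2])/r[2]
def cloud(n,d):
    i=camera_info(n);M=np.array(i['cam_to_world'])
    v,u=np.mgrid[:d.shape[0],:d.shape[1]]
    c=np.stack([(u-i['cx'])/i['fx']*d,-(v-i['cy'])/i['fy']*d,-d],-1)
    return c@M[:3,:3].T+M[:3,3]
E
python3 - <<'E'
from h import *
o=get_obs();print(o)
for n in('top','side'):
    print(n,camera_info(n)); snap(n,n+'0.png')
E
```

```text
pics
{'time': 0.0, 'q': array([-6.56621620e+01,  5.01267771e+00,  1.00342882e+01,  9.50986506e+01,
        8.69023771e-05,  9.00024432e+01]), 'qd': array([ 0.10169574, -0.00716337, -0.00969998, -0.02730772, -0.03948045,
       -0.03686622]), 'joint_efforts': array([-1.87143734e-03, -5.20384848e+01,  4.64806151e+01,  1.62045378e-02,
        4.09533357e-05, -3.55053523e-06]), 'ee_pos': array([ 0.22658508, -0.50094703,  0.25256642]), 'tcp_rot': array([-1.79922960e+02, -8.36172280e-05,  2.43353947e+01]), 'wrist_force': array([ 0.04159486, -1.07236456, -0.03213154]), 'torque': array([ 0.01712851, -0.06642036, -0.01176794]), 'grasp_force': 0.0, 'opening': 0.08525968357463112}
top {'fx': 409.95829177888953, 'fy': 409.95829177888953, 'cx': 276.48268315442516, 'cy': 204.5401597927984, 'cam_to_world': array([[-0.00431821,  0.99578073, -0.09166293,  0.4126288 ],
       [-0.99975655, -0.0023156 ,  0.02194262,  0.10332108],
       [ 0.02163778,  0.09173536,  0.99554831,  1.32493372],
       [ 0.        ,  0.        ,  0.        ,  1.        ]])}
side {'fx': 472.7816341833095, 'fy': 472.7816341833095, 'cx': 276.6957901905809, 'cy': 213.52465403862, 'cam_to_world': array([[-0.88742465,  0.24272347, -0.39187091, -0.04081386],
       [-0.46088066, -0.48225757,  0.7449944 ,  1.20125776],
       [-0.00815509,  0.84173211,  0.53983381,  0.90272599],
       [ 0.        ,  0.        ,  0.        ,  1.        ]])}
```

View pics/top0.png

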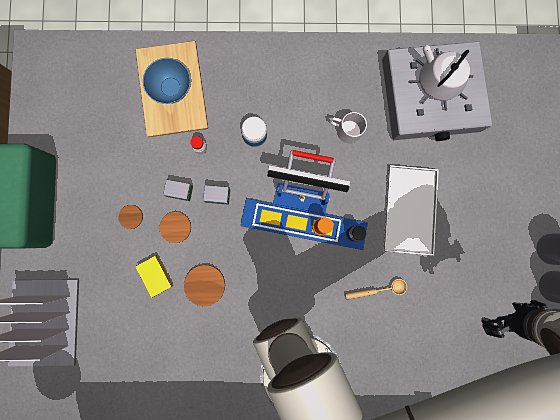

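View pics/side0.png

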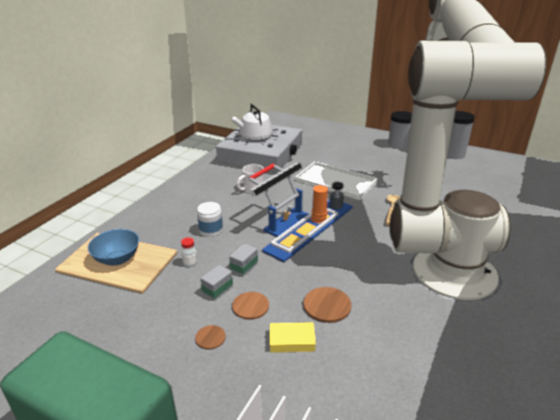

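The top view shows two tins at (177,188) and (216,191), the cup stack at (323,227) and three brown discs, the middle-sized one at (175,227). The tray is at (411,210), and the jig runs from (245,212) to (365,235) with the plunger at (356,233). The side view agrees: tins at (217,280) and (244,260), cups at (320,203).

```bash
cat > m.py <<'E'
from h import *
def comp(m,P,mn=15):
    n,l,s,c=cv2.connectedComponentsWithStats(m.astype(np.uint8))
    return [(l==i) for i in range(1,n) if s[i,4]>=mn]
def rect(n,m,z):
    """min-area rect of a mask cast to plane z"""
    v,u=np.nonzero(m)
    w=np.array([onplane(n,a,b,z)[:2] for a,b in zip(u,v)])
    r=cv2.minAreaRect((w*1000).astype(np.float32));return r
def tins(p,d,n='top'):
    P=cloud(n,d);X,Y,Z=np.moveaxis(P,-1,0)
    f=p.astype(int);gray=(f.max(-1)-f.min(-1)<25)
    out=[]
    for m in comp((d>0)&(Z>.045)&(Z<.09)&gray&(X>.2)&(X<.8)&(Y<.6)&(Y>-.45),P,60):
        z=np.median(Z[m]);r=rect(n,m,z);out.append((r,z,m.sum()))
    return out
E
python3 - <<'E'
from m import *
T=np.load('/tmp/top.npz');S=np.load('/tmp/side.npz')
for n,t in(('top',T),('side',S)):
    p,d=t['p'],t['d'];f=p.astype(int);R,G,B=f[...,0],f[...,1],f[...,2];P=cloud(n,d);X,Y,Z=np.moveaxis(P,-1,0)
    print(n)
    for r in tins(p,d,n):print(' tin',np.round(r[0][0],1),np.round(r[0][1],1),round(r[0][2],1),round(r[1],4),r[2])
    H=cv2.cvtColor(p,cv2.COLOR_RGB2HSV)
    def show(nm,mask,z=None,mn=30):
        for m in comp(mask,P,mn):
            zz=np.percentile(Z[m],80) if z is None else z
            r=rect(n,m,zz);print(' ',nm,np.round(r[0],1),np.round(r[1],1),round(r[2],1),'z',np.round(np.percentile(Z[m],[5,50,95]),4),m.sum())
    ws=(X>.1)&(X<.85)&(Y>-.4)&(Y<.7)
    hh,ss,vv=H[...,0],H[...,1],H[...,2]
    show('orange/brown',(hh<18)&(ss>110)&ws&(Z<.03),.01)
    if n=='top': show('cuptop',(hh<18)&(ss>110)&ws&(Z>.12)&(Z<.16))
    show('yellow',(hh>20)&(hh<35)&(ss>120)&ws)
    show('blue',(hh>100)&(hh<125)&(ss>120)&ws&(Z<.03),.012)
    show('black',(vv<50)&ws&(Z>.06)&(Z<.12))
    show('black bar',(vv<50)&ws&(Z>.12)&(Z<.25))
    show('white',(vv>150)&(ss<30)&ws&(Z<.04)&(Y<-.1),.02,200)
    show('red',((hh<8)|(hh>172))&(ss>150)&ws&(Z>.1))
E
```

```text
top
 tin [759.  145.8] [78.7 77. ] 0.1 0.0873 323
 tin [ 768.  -149.1] [113.8  69.8] 87.2 0.073 229
 tin [ 764.1 -369.9] [ 73.4 162.9] 0.1 0.0835 948
 tin [577.5 384.8] [77.5 50.5] 78.5 0.06 405
 tin [563.2 263.8] [76.2 51. ] 84.7 0.0596 402
 tin [ 439.  -158.9] [44.7 28.6] 6.9 0.0606 64
  orange/brown [814.7 402.9] [ 89.4 197.2] 8.4 z [0.0106 0.0159 0.0206] 584
  orange/brown [822.1 368.3] [60.7  5.6] 7.8 z [0.0117 0.0157 0.0204] 31Traceback (most recent call last):
  File "<stdin>", line 14, in <module>
  File "<stdin>", line 11, in show
  File "m.py", line 8, in rect
    w=np.array([onplane(n,a,b,z)[:2] for a,b in zip(u,v)])
                ~~~~~~~^^^^^^^^^
  File "h.py", line 13, in onplane
    o,r=ray(n,u,v);return o+r*(z-o[2])/r[2]
        ~~~^^^^^^^
  File "h.py", line 9, in ray
    i=camera_info(n);M=np.array(i['cam_to_world'])
ValueError: time passes only in moves, steps and waits
```

```bash
python3 - <<'E'
s=open('h.py').read()
s=s.replace("def snap","_c={}\ndef ci(n):\n    if n not in _c: _c[n]=camera_info(n)\n    return _c[n]\ndef snap").replace("i=camera_info(n)","i=ci(n)")
open('h.py','w').write(s)
E
cat > look.py <<'E'
from m import *
T=np.load('/tmp/top.npz');S=np.load('/tmp/side.npz')
for n,t in(('top',T),('side',S)):
    p,d=t['p'],t['d'];f=p.astype(int);P=cloud(n,d);X,Y,Z=np.moveaxis(P,-1,0)
    print(n)
    for r in tins(p,d,n):print(' tin',np.round(r[0][0],1),np.round(r[0][1],1),round(r[0][2],1),round(r[1],4),r[2])
    H=cv2.cvtColor(p,cv2.COLOR_RGB2HSV)
    def show(nm,mask,z=None,mn=30):
        for m in comp(mask,P,mn):
            zz=np.percentile(Z[m],80) if z is None else z
            r=rect(n,m,zz);print(' ',nm,np.round(r[0],1),np.round(r[1],1),round(r[2],1),'z',np.round(np.percentile(Z[m],[5,50,95]),4),m.sum())
    ws=(X>.1)&(X<.75)&(Y>-.4)&(Y<.7)
    hh,ss,vv=H[...,0],H[...,1],H[...,2]
    show('brown',(hh<18)&(ss>90)&ws&(Z<.03)&(Y>.2),.01)
    show('cuptop',(hh<18)&(ss>110)&ws&(Z>.12)&(Z<.16)&(X<.6))
    show('yellow',(hh>20)&(hh<35)&(ss>120)&ws)
    show('blue',(hh>100)&(hh<125)&(ss>120)&ws&(Z<.03),.012)
    show('black',(vv<50)&ws&(Z>.06)&(Z<.12))
    show('black bar',(vv<50)&ws&(Z>.12)&(Z<.25))
    show('white',(vv>150)&(ss<40)&ws&(Z<.04)&(Y<-.1),.02,200)
    show('red',((hh<8)|(hh>172))&(ss>150)&ws&(Z>.1))
E
python3 look.py
```

```text
top
 tin [759.  145.8] [78.7 77. ] 0.1 0.0873 323
 tin [ 768.  -149.1] [113.8  69.8] 87.2 0.073 229
 tin [ 764.1 -369.9] [ 73.4 162.9] 0.1 0.0835 948
 tin [577.5 384.8] [77.5 50.5] 78.5 0.06 405
 tin [563.2 263.8] [76.2 51. ] 84.7 0.0596 402
 tin [ 439.  -158.9] [44.7 28.6] 6.9 0.0606 64
  brown [496.6 540.1] [73.8 72.8] 1.5 z [0.0031 0.0078 0.0122] 445
  brown [462.7 399.8] [98.6 95.6] 89.8 z [0.0054 0.01   0.0145] 772
  brown [279.8 304. ] [126.1 124.4] 89.7 z [0.0085 0.0129 0.0175] 1331
  cuptop [461.9 -63.5] [44.1 45.9] 26.1 z [0.1276 0.132  0.1353] 202
  yellow [493.   94.1] [64.1 39. ] 78.5 z [0.0082 0.0129 0.0179] 250
  yellow [476.7  11. ] [64.1 39. ] 78.5 z [0.0086 0.0132 0.0175] 249
  yellow [311.2 456.1] [110.   77.3] 28.8 z [0.0186 0.0297 0.0339] 885
  blue [505.8 -20.2] [398.9 159.5] 78.5 z [0.0075 0.012  0.0163] 1889
  blue [581.5 -16.3] [115.4  13.4] 78.9 z [0.0078 0.0119 0.0167] 148
  blue [482.8  39.6] [204.2  59.2] 78.5 z [0.0078 0.0121 0.0163] 519
  blue [455.7 -94.5] [48.4 59.1] 77.6 z [0.0073 0.0116 0.017 ] 103
  black [ 440.7 -168.2] [39.2 38.7] 89.8 z [0.0967 0
[... 1215 characters left out ...]
[59.1 34.4] 78.7 z [0.0087 0.0123 0.0156] 116
  yellow [303.7 472.5] [107.   89.1] 28.1 z [0.0094 0.0293 0.0324] 1230
  blue [467.5  -5.7] [400.1  90.3] 78.1 z [0.0061 0.0113 0.0146] 475
  blue [556.7  -2.9] [184.3  60.9] 78.8 z [0.0084 0.0122 0.022 ] 426
  black [ 435.3 -151.3] [27.4 43.6] 20.9 z [0.0919 0.1009 0.1043] 51
  black bar [ 5.844e+02 -5.000e-01] [234.2  21.2] 79.4 z [0.1609 0.1671 0.1725] 192
  black bar [170.4 122.6] [ 20.2 184.5] 18.3 z [0.1337 0.1661 0.2013] 178
  white [ 448.5 -229.9] [323.4 456.9] 89.2 z [-0.0034  0.0016  0.0169] 2090
  white [ 661.7 -162.4] [ 86.2 171.1] 38.0 z [-0.0041 -0.0005  0.0035] 375
  red [650.4 -24.1] [113.   20.9] 80.5 z [0.1638 0.1696 0.173 ] 85
```

```bash
cat > go.py <<'E'
# usage: python3 go.py x y z [yaw]  -> offsets in current tool axes
import sys
from h import *
o=get_obs();p=o['ee_pos'];r=np.radians(o['tcp_rot'][2])
print('t',round(o['time'],2),'pos',np.round(p,4),'yaw',round(o['tcp_rot'][2],2),'rot',np.round(o['tcp_rot'],2),'q6',round(o['q'][5],1),'open',round(o['opening'],4),'g',round(o['grasp_force'],1),'F',np.round(o['wrist_force'],1))
a=list(map(float,sys.argv[1:]))
if len(a)>=3:
    d=np.array(a[:3])-p
    print('offset',np.round(np.array([np.cos(r)*d[0]+np.sin(r)*d[1],np.sin(r)*d[0]-np.cos(r)*d[1],-d[2]])/.1,3))
if len(a)>3: print('yaw',round(-(((a[3]-np.degrees(r))+180)%360-180)/180,4))
E
python3 - <<'E'
import workcell as w;print([a for a in dir(w) if a[0]!='_'])
print(getattr(w,'tip_extent',None))
from m import *
T=np.load('/tmp/top.npz');p,d=T['p'],T['d'];P=cloud('top',d);X,Y,Z=np.moveaxis(P,-1,0)
m=(Z>.012)&(Z<.03)&(X>.3)&(X<.7)&(Y>-.42)&(Y<-.2)&(p.min(-1)>100)
for c in comp(m,P,40):
    print(rect('top',c,.02),c.sum())
E
python3 go.py .462 -.0635 .2526 78.5
```

```text
['PlanningError', 'camera', 'camera_info', 'get_obs', 'job_done', 'tip_extent']
0.022
((516.2183837890625, -354.98516845703125), (150.08273315429688, 279.50115966796875), 84.85994720458984) 259
t 0.1 pos [ 0.2266 -0.501   0.2527] yaw 24.34 rot [-179.93   -0.     24.34] q6 90.0 open 0.0857 g 0.0 F [ 0.2 -0.   1. ]
offset [ 3.948e+00 -3.016e+00  1.000e-03]
yaw -0.3009
```

Emit:
{"api": "servo_tool", "payload": {
  "rows": [
    {"offset": [0.99,-0.75,0],"yaw": 0,"claw": 0},
    {"offset": [0.99,-0.75,0],"yaw": 0,"claw": 0},
    {"offset": [0.99,-0.75,0],"yaw": 0,"claw": 0}
  ]
}}

```text
time: 0.48
ee_pos: [0.2873, -0.3893, 0.2536]
tcp_rot: [180.0, -0.0, 24.6]
wrist_force: [0.1, -0.8, -0.1]
opening: 0.0857
grasp_force: 0.0
```

Emit:
{"api": "servo_tool", "payload": {
  "rows": [
    {"offset": [0.99,-0.75,0],"yaw": 0,"claw": 0},
    {"offset": [0.99,-0.75,0],"yaw": 0,"claw": 0},
    {"offset": [0.99,-0.75,0],"yaw": 0,"claw": 0}
  ]
}}

```text
time: 0.85
ee_pos: [0.3466, -0.2807, 0.2533]
tcp_rot: [-180.0, -0.0, 24.6]
wrist_force: [0.7, -0.4, -0.5]
opening: 0.0856
grasp_force: 0.0
```

Emit:
{"api": "servo_tool", "payload": {
  "rows": [
    {"offset": [0.99,-0.75,0],"yaw": 0,"claw": 0},
    {"offset": [0.99,-0.75,0],"yaw": 0,"claw": 0},
    {"offset": [0.99,-0.75,0],"yaw": 0,"claw": 0}
  ]
}}

```text
time: 1.23
ee_pos: [0.4058, -0.172, 0.2529]
tcp_rot: [-180.0, 0.0, 24.6]
wrist_force: [0.3, -1.4, -0.1]
opening: 0.0854
grasp_force: 0.0
```

Emit:
{"api": "servo_tool", "payload": {
  "rows": [
    {"offset": [0.99,-0.75,0],"yaw": -0.3,"claw": 0},
    {"offset": [0.99,-0.75,0],"yaw": -0.3,"claw": 0},
    {"offset": [0.99,-0.75,0],"yaw": -0.3,"claw": 0},
    {"offset": [0.99,-0.75,0],"yaw": -0.3,"claw": 0},
    {"offset": [0.99,-0.75,0],"yaw": -0.3,"claw": 0},
    {"offset": [0.99,-0.75,0],"yaw": -0.3,"claw": 0},
    {"offset": [0.99,-0.75,0],"yaw": -0.3,"claw": 0},
    {"offset": [0.99,-0.75,0],"yaw": -0.3,"claw": 0}
  ]
}}

```text
time: 2.22
ee_pos: [0.4638, -0.0651, 0.2532]
tcp_rot: [-180.0, 0.0, 78.2]
wrist_force: [-0.7, 0.4, -0.0]
opening: 0.0852
grasp_force: 0.0
```

```bash
python3 go.py .463 -.064 .093 78.5
```

```text
t 2.23 pos [ 0.4638 -0.0651  0.2532] yaw 78.16 rot [-1.800e+02  1.000e-02  7.816e+01] q6 93.9 open 0.0852 g 0.0 F [-0.7  0.4 -0. ]
offset [ 0.009 -0.01   1.602]
yaw -0.0019
```

Emit:
{"api": "servo_tool", "payload": {
  "rows": [
    {"offset": [0.01,-0.01,0.5],"yaw": 0,"claw": 0},
    {"offset": [0.01,-0.01,1.0],"yaw": 0,"claw": 0},
    {"offset": [0.01,-0.01,1.0],"yaw": 0,"claw": 0}
  ]
}}

```text
time: 2.6
ee_pos: [0.461, -0.0632, 0.1502]
tcp_rot: [-179.6, 0.0, 78.3]
wrist_force: [-0.3, 0.5, 1.5]
opening: 0.0856
grasp_force: 0.0
```

Emit:
{"api": "servo_tool", "payload": {
  "squeeze": 35,
  "rows": [
    {"offset": [0,0,0.3],"yaw": 0,"claw": 0},
    {"offset": [0,0,0.6],"yaw": 0,"claw": 0},
    {"offset": [0,0,0.6],"yaw": 0,"claw": 0},
    {"offset": [0,0,0.6],"yaw": 0,"claw": 1},
    {"offset": [0,0,0.6],"yaw": 0,"claw": 1},
    {"offset": [0,0,0.6],"yaw": 0,"claw": 1},
    {"offset": [0,0,0.6],"yaw": 0,"claw": 1},
    {"offset": [0,0,0.6],"yaw": 0,"claw": 1},
    {"offset": [0,0,0.6],"yaw": 0,"claw": 1}
  ]
}}

```text
time: 3.72
ee_pos: [0.4636, -0.0635, 0.0954]
tcp_rot: [179.9, -0.0, 78.3]
wrist_force: [-4.4, 0.5, 9.5]
opening: 0.0475
grasp_force: 33.1
```

Emit:
{"api": "servo_tool", "payload": {
  "rows": [
    {"offset": [0,0,0],"yaw": 0,"claw": 1},
    {"offset": [0,0,-0.13],"yaw": 0,"claw": 1},
    {"offset": [0,0,-0.25],"yaw": 0,"claw": 1},
    {"offset": [0,0,-0.25],"yaw": 0,"claw": 1}
  ]
}}

```text
time: 4.22
ee_pos: [0.4638, -0.0635, 0.1198]
tcp_rot: [179.9, -0.0, 78.3]
wrist_force: [-0.1, -1.6, -2.3]
opening: 0.047
grasp_force: 32.8
```

```bash
python3 go.py .463 .4005 .118 78.5; python3 -c "
from h import *
snap('side','s1.png')"
```

```text
t 4.22 pos [ 0.4638 -0.0635  0.1198] yaw 78.34 rot [ 1.7987e+02 -1.0000e-02  7.8340e+01] q6 93.9 open 0.047 g 32.8 F [-0.1 -1.6 -2.3]
offset [ 4.542 -0.946  0.018]
yaw -0.0009
```

View pics/s1.png

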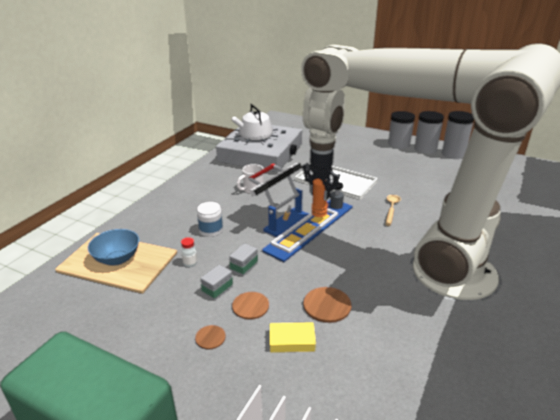

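The picture shows the cups between the jaws at (320,198), held above the channel. Now I'll carry them to the middle disc.

Emit:
{"api": "servo_tool", "payload": {
  "rows": [
    {"offset": [0.2,-0.04,0],"yaw": 0,"claw": 1},
    {"offset": [0.5,-0.11,0],"yaw": 0,"claw": 1},
    {"offset": [0.9,-0.19,0],"yaw": 0,"claw": 1}
  ]
}}

```text
time: 4.65
ee_pos: [0.4624, 0.0291, 0.1178]
tcp_rot: [-180.0, 0.0, 78.3]
wrist_force: [0.1, 0.5, -0.7]
opening: 0.0472
grasp_force: 32.8
```

Emit:
{"api": "servo_tool", "payload": {
  "rows": [
    {"offset": [0.3,-0.06,0],"yaw": 0,"claw": 1},
    {"offset": [0.6,-0.13,0],"yaw": 0,"claw": 1},
    {"offset": [0.9,-0.19,0],"yaw": 0,"claw": 1}
  ]
}}

```text
time: 5.03
ee_pos: [0.4619, 0.1216, 0.1178]
tcp_rot: [-180.0, 0.0, 78.3]
wrist_force: [0.3, 0.2, -0.8]
opening: 0.0472
grasp_force: 32.8
```

Emit:
{"api": "servo_tool", "payload": {
  "rows": [
    {"offset": [0.3,-0.06,0],"yaw": 0,"claw": 1},
    {"offset": [0.6,-0.13,0],"yaw": 0,"claw": 1},
    {"offset": [0.9,-0.19,0],"yaw": 0,"claw": 1}
  ]
}}

```text
time: 5.4
ee_pos: [0.4615, 0.2135, 0.1178]
tcp_rot: [-180.0, 0.0, 78.3]
wrist_force: [0.6, -0.7, -0.9]
opening: 0.0473
grasp_force: 32.8
```

Emit:
{"api": "servo_tool", "payload": {
  "rows": [
    {"offset": [0.3,-0.06,0],"yaw": 0,"claw": 1},
    {"offset": [0.6,-0.13,0],"yaw": 0,"claw": 1},
    {"offset": [0.9,-0.19,0],"yaw": 0,"claw": 1}
  ]
}}

```text
time: 5.78
ee_pos: [0.4611, 0.3055, 0.1177]
tcp_rot: [-180.0, 0.0, 78.3]
wrist_force: [0.8, 0.3, -1.5]
opening: 0.047
grasp_force: 32.8
```

Emit:
{"api": "servo_tool", "payload": {
  "rows": [
    {"offset": [0.3,-0.06,0],"yaw": 0,"claw": 1},
    {"offset": [0.6,-0.13,0],"yaw": 0,"claw": 1},
    {"offset": [0.8,-0.17,0],"yaw": 0,"claw": 1},
    {"offset": [0.92,-0.19,0],"yaw": 0,"claw": 1},
    {"offset": [0.92,-0.19,0],"yaw": 0,"claw": 1},
    {"offset": [0.92,-0.19,0],"yaw": 0,"claw": 1}
  ]
}}

```text
time: 6.52
ee_pos: [0.4615, 0.3978, 0.1183]
tcp_rot: [-180.0, 0.0, 78.3]
wrist_force: [0.5, 0.4, -0.1]
opening: 0.0473
grasp_force: 32.8
```

```bash
python3 go.py .463 .4005 .092; python3 - <<'E'
from m import *
for n in('top','side'):
    p,d=snap(n,'c_%s.png'%n);P=cloud(n,d);X,Y,Z=np.moveaxis(P,-1,0);H=cv2.cvtColor(p,cv2.COLOR_RGB2HSV)
    m=(H[...,0]<18)&(H[...,1]>150)&(H[...,2]>150)&(Z>.012)&(Z<.3)&(abs(X-.46)<.1)&(abs(Y-.4)<.1)
    v,u=np.nonzero(m);print(n,m.sum(),np.percentile(X[m],[3,50,97]),np.percentile(Y[m],[3,50,97]),np.percentile(Z[m],[1,50,99]),u.min(),u.max(),v.min(),v.max())
p=np.load('/tmp/side.npz')['p'];cv2.imwrite('pics/c1.png',cv2.resize(p[200:360,170:370,::-1],None,fx=3,fy=3))
E
```

```text
t 6.53 pos [0.4615 0.3978 0.1183] yaw 78.31 rot [-1.800e+02  2.000e-02  7.831e+01] q6 142.5 open 0.0473 g 32.8 F [ 0.5  0.4 -0.1]
offset [0.03  0.009 0.263]
top 115 [0.42122067 0.44862222 0.4895799 ] [0.35632088 0.37522004 0.40793838] [0.0120469  0.03764033 0.15814185] 168 189 214 241
side 168 [0.43553264 0.44083196 0.476626  ] [0.3870725  0.4073988  0.41979791] [0.03426589 0.06268221 0.1579613 ] 242 261 259 302
```

View pics/c1.png

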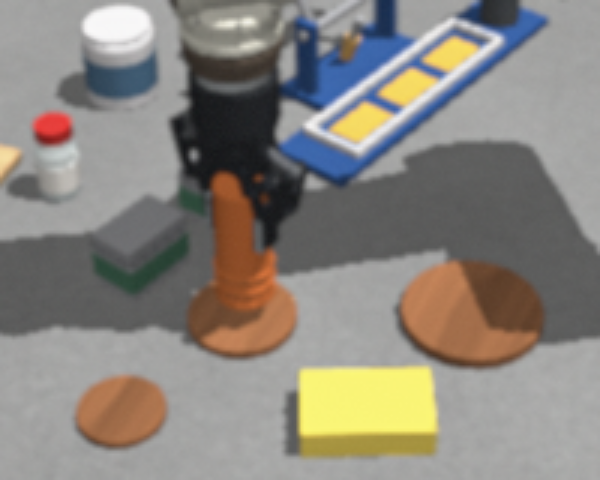

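The cups hang upright above the middle disc (tilt not visible, rim at crop (245,300)). I'll lower them and release.

Emit:
{"api": "servo_tool", "payload": {
  "rows": [
    {"offset": [0.03,0,0.08],"yaw": 0,"claw": 1},
    {"offset": [0.03,0,0.16],"yaw": 0,"claw": 1},
    {"offset": [0.03,0,0.21],"yaw": 0,"claw": 1},
    {"offset": [0.03,0,0.24],"yaw": 0,"claw": 1},
    {"offset": [0.03,0,0.25],"yaw": 0,"claw": 1},
    {"offset": [0.03,0,0.25],"yaw": 0,"claw": 1}
  ]
}}

```text
time: 7.38
ee_pos: [0.462, 0.4014, 0.0936]
tcp_rot: [180.0, -0.0, 78.3]
wrist_force: [-0.8, -1.3, 1.8]
opening: 0.0469
grasp_force: 33.2
```

```bash
python3 go.py .463 .4005 .092; python3 - <<'E'
from m import *
for n in('side',):
    p,d=snap(n);P=cloud(n,d);X,Y,Z=np.moveaxis(P,-1,0);H=cv2.cvtColor(p,cv2.COLOR_RGB2HSV)
    m=(H[...,0]<18)&(H[...,1]>150)&(H[...,2]>150)&(Z>.008)&(Z<.3)&(abs(X-.46)<.1)&(abs(Y-.4)<.1)
    v,u=np.nonzero(m);print(n,m.sum(),np.percentile(X[m],[3,50,97]),np.percentile(Y[m],[3,50,97]),np.percentile(Z[m],[1,3,50,99]),u.min(),u.max(),v.min(),v.max())
E
```

```text
t 7.38 pos [0.462  0.4014 0.0936] yaw 78.34 rot [ 1.7999e+02 -1.0000e-02  7.8340e+01] q6 142.6 open 0.0469 g 33.2 F [-0.8 -1.3  1.8]
offset [-0.007  0.012  0.016]
side 179 [0.43523361 0.44180304 0.47689263] [0.38078933 0.41101302 0.42340919] [0.00920577 0.01012863 0.03410155 0.13160401] 241 261 267 310
```

Emit:
{"api": "servo_tool", "payload": {
  "rows": [
    {"offset": [0,0,0.01],"yaw": 0,"claw": 1},
    {"offset": [0,0,0.01],"yaw": 0,"claw": 0.3},
    {"offset": [0,0,0.01],"yaw": 0,"claw": 0},
    {"offset": [0,0,0.01],"yaw": 0,"claw": 0},
    {"offset": [0,0,0.01],"yaw": 0,"claw": 0},
    {"offset": [0,0,0],"yaw": 0,"claw": 0},
    {"offset": [0,0,-0.2],"yaw": 0,"claw": 0},
    {"offset": [0,0,-0.6],"yaw": 0,"claw": 0},
    {"offset": [0,0,-1.0],"yaw": 0,"claw": 0},
    {"offset": [0,0,-1.0],"yaw": 0,"claw": 0}
  ]
}}

```text
time: 8.68
ee_pos: [0.463, 0.4023, 0.1971]
tcp_rot: [179.8, -0.3, 78.3]
wrist_force: [-0.3, -0.1, 0.3]
opening: 0.0857
grasp_force: 0.0
```

```bash
cat > chk.py <<'E'
from m import *
for n in('top','side'):
    p,d=snap(n);P=cloud(n,d);X,Y,Z=np.moveaxis(P,-1,0);H=cv2.cvtColor(p,cv2.COLOR_RGB2HSV)
    m=(H[...,0]<18)&(H[...,1]>150)&(H[...,2]>110)&(Z>.115)&(Z<.15)&(abs(X-.46)<.1)&(abs(Y-.4)<.1)
    if m.sum()>8: print(n,'cup top',m.sum(),np.round(rect(n,m,.13),1),np.round(np.percentile(Z[m],[5,50,95]),4))
    f=p.astype(int);G=(f[...,1]>f[...,0]+15)&(f[...,1]>f[...,2]+5)&(Z<.08)&(X<.75)&(X>.2)&(Y<.6)
    for c in comp(G,P,20): print(n,'green',np.round([X[c].mean(),Y[c].mean(),Z[c].mean()],3),c.sum())
    for r in tins(p,d,n):
        if .4<r[0][0][0]/1000*1 or 1:
            if r[0][0][0]<700:print(n,' tin',np.round(r[0][0],1),np.round(r[0][1],1),round(r[0][2],1),round(r[1],4),r[2])
E
python3 chk.py; python3 go.py .577 .385 .18 78.5
```

```text
t 8.72 pos [0.4625 0.4019 0.1948] yaw 78.34 rot [ 1.799e+02 -1.300e-01  7.834e+01] q6 142.6 open 0.0856 g 0.0 F [0.3 0.4 0.4]
offset [0.066 1.155 0.148]
yaw -0.0009Traceback (most recent call last):
  File "chk.py", line 5, in <module>
    if m.sum()>8: print(n,'cup top',m.sum(),np.round(rect(n,m,.13),1),np.round(np.percentile(Z[m],[5,50,95]),4))
                                            ~~~~~~~~^^^^^^^^^^^^^^^^^
    return _wrapfunc(a, 'round', decimals=decimals, out=out)
    return _wrapit(obj, method, *args, **kwds)
    conv = _array_converter(obj)
ValueError: setting an array element with a sequence. The requested array has an inhomogeneous shape after 1 dimensions. The detected shape was (3,) + inhomogeneous part.
```

```bash
sed -i 's/np.round(rect(n,m,.13),1)/rect(n,m,.13)/' chk.py; python3 chk.py; python3 go.py .563 .264 .18 84.7
```

```text
top cup top 165 ((460.16796875, 394.37628173828125), (35.64464569091797, 46.516300201416016), 81.7806396484375) [0.1259 0.13   0.1336]
top green [0.57  0.35  0.026] 22
top  tin [577.6 384.8] [77.6 50.5] 78.5 0.0597 408
top  tin [563.4 263.8] [76.2 50.8] 84.4 0.0597 403
top  tin [ 439.  -158.7] [44.7 29. ] 6.9 0.0603 67
side cup top 247 ((457.73199462890625, 408.5494689941406), (46.652687072753906, 59.35841751098633), 26.899002075195312) [0.1177 0.1293 0.1323]
side green [0.538 0.245 0.026] 31
side green [0.574 0.303 0.025] 56
side green [0.567 0.406 0.024] 198
side  tin [ 437.4 -159.1] [45.5 77.3] 22.0 0.0609 130
side  tin [557.1 -10. ] [126.3  18.7] 76.1 0.0874 67
side  tin [560.4 274.1] [89. 60.] 84.6 0.0588 364
side  tin [574.2 394.9] [86.2 62.1] 79.0 0.059 430
t 8.82 pos [0.4618 0.4012 0.1923] yaw 78.34 rot [-1.7996e+02  5.0000e-02  7.8340e+01] q6 142.6 open 0.0855 g 0.0 F [-1.  -0.3 -0.1]
offset [-1.14   1.268  0.123]
yaw -0.0353
```

Emit:
{"api": "servo_tool", "payload": {
  "rows": [
    {"offset": [-0.3,0.32,0.1],"yaw": 0,"claw": 0},
    {"offset": [-0.6,0.64,0.1],"yaw": 0,"claw": 0},
    {"offset": [-0.6,0.64,0.1],"yaw": 0,"claw": 0}
  ]
}}

```text
time: 9.2
ee_pos: [0.5133, 0.3273, 0.1815]
tcp_rot: [-179.9, 0.1, 78.2]
wrist_force: [0.6, 0.1, -0.3]
opening: 0.085
grasp_force: 0.0
```

Emit:
{"api": "servo_tool", "payload": {
  "rows": [
    {"offset": [-0.54,0.63,0.4],"yaw": -0.035,"claw": 0},
    {"offset": [-0.54,0.63,0.5],"yaw": -0.035,"claw": 0},
    {"offset": [-0.54,0.63,0.5],"yaw": -0.035,"claw": 0},
    {"offset": [-0.54,0.63,0.5],"yaw": -0.035,"claw": 0}
  ]
}}

```text
time: 9.7
ee_pos: [0.5627, 0.2649, 0.1332]
tcp_rot: [-180.0, -0.0, 84.7]
wrist_force: [-0.7, -0.5, -0.5]
opening: 0.0855
grasp_force: 0.0
```

```bash
python3 go.py .5634 .2643 .044 84.5
```

```text
t 9.7 pos [0.5627 0.2649 0.1332] yaw 84.66 rot [-179.96   -0.     84.66] q6 120.5 open 0.0855 g 0.0 F [-0.7 -0.5 -0.5]
offset [-0.005  0.007  0.892]
yaw 0.0009
```

Emit:
{"api": "servo_tool", "payload": {
  "squeeze": 45,
  "rows": [
    {"offset": [0,0.01,0.4],"yaw": 0,"claw": 0},
    {"offset": [0,0.01,0.7],"yaw": 0,"claw": 0},
    {"offset": [0,0.01,0.89],"yaw": 0,"claw": 0},
    {"offset": [0,0.01,0.89],"yaw": 0,"claw": 0},
    {"offset": [0,0.01,0.89],"yaw": 0,"claw": 1},
    {"offset": [0,0.01,0.89],"yaw": 0,"claw": 1},
    {"offset": [0,0.01,0.89],"yaw": 0,"claw": 1},
    {"offset": [0,0.01,0.89],"yaw": 0,"claw": 1},
    {"offset": [0,0.01,0.89],"yaw": 0,"claw": 1}
  ]
}}

```text
time: 10.82
ee_pos: [0.565, 0.2644, 0.0459]
tcp_rot: [179.9, -0.1, 84.6]
wrist_force: [-0.1, -0.5, 5.5]
opening: 0.0496
grasp_force: 48.6
```

Emit:
{"api": "servo_tool", "payload": {
  "rows": [
    {"offset": [0,0,-0.15],"yaw": 0,"claw": 1},
    {"offset": [0,0,-0.4],"yaw": 0,"claw": 1},
    {"offset": [0,0,-0.4],"yaw": 0.034,"claw": 1},
    {"offset": [0,0,-0.4],"yaw": 0.034,"claw": 1}
  ]
}}

```text
time: 11.32
ee_pos: [0.5645, 0.264, 0.0852]
tcp_rot: [180.0, -0.0, 78.5]
wrist_force: [0.4, -1.0, -2.7]
opening: 0.0495
grasp_force: 47.7
```

```bash
python3 go.py .477 .0115 .084 78.5
```

```text
t 11.32 pos [0.5645 0.264  0.0852] yaw 78.54 rot [ 1.7996e+02 -2.0000e-02  7.8540e+01] q6 126.5 open 0.0495 g 47.7 F [ 0.4 -1.  -2.7]
offset [-2.649 -0.356  0.012]
yaw 0.0002
```

Emit:
{"api": "servo_tool", "payload": {
  "rows": [
    {"offset": [-0.2,-0.03,0],"yaw": 0,"claw": 1},
    {"offset": [-0.5,-0.07,0],"yaw": 0,"claw": 1},
    {"offset": [-0.88,-0.12,0],"yaw": 0,"claw": 1}
  ]
}}

```text
time: 11.7
ee_pos: [0.5345, 0.1796, 0.0841]
tcp_rot: [-180.0, 0.0, 78.7]
wrist_force: [-0.4, -0.7, -1.0]
opening: 0.0496
grasp_force: 47.6
```

Emit:
{"api": "servo_tool", "payload": {
  "rows": [
    {"offset": [-0.3,-0.04,0],"yaw": 0,"claw": 1},
    {"offset": [-0.6,-0.08,0],"yaw": 0,"claw": 1},
    {"offset": [-0.88,-0.12,0],"yaw": 0,"claw": 1}
  ]
}}

```text
time: 12.08
ee_pos: [0.5052, 0.0953, 0.0844]
tcp_rot: [-180.0, 0.0, 78.7]
wrist_force: [-0.1, -0.3, -1.7]
opening: 0.0497
grasp_force: 51.2
```

Emit:
{"api": "servo_tool", "payload": {
  "rows": [
    {"offset": [-0.3,-0.04,0],"yaw": 0,"claw": 1},
    {"offset": [-0.6,-0.08,0],"yaw": 0,"claw": 1},
    {"offset": [-0.8,-0.11,0],"yaw": 0,"claw": 1},
    {"offset": [-0.88,-0.12,0],"yaw": 0,"claw": 1},
    {"offset": [-0.88,-0.12,0],"yaw": 0,"claw": 1},
    {"offset": [-0.88,-0.12,0],"yaw": 0,"claw": 1}
  ]
}}

```text
time: 12.82
ee_pos: [0.4767, 0.013, 0.0843]
tcp_rot: [180.0, -0.0, 78.6]
wrist_force: [-0.2, 0.9, -1.1]
opening: 0.0494
grasp_force: 51.2
```

```bash
python3 go.py .477 .0115 .056 78.5; python3 -c "
from m import *
p,d=snap('side');print(*[(np.round(r[0][0]),round(r[1],3)) for r in tins(p,d,'side')])
cv2.imwrite('pics/s3.png',cv2.resize(p[140:320,190:390,::-1],None,fx=3,fy=3))"
```

```text
t 12.82 pos [0.4767 0.013  0.0843] yaw 78.57 rot [ 1.800e+02 -1.000e-02  7.857e+01] q6 103.0 open 0.0494 g 51.2 F [-0.2  0.9 -1.1]
offset [-0.014  0.006  0.283]
yaw 0.0004
(array([ 759., -351.]), np.float64(0.08)) (array([ 777., -122.]), np.float64(0.068)) (array([ 439., -164.]), np.float64(0.06)) (array([757., 156.]), np.float64(0.081)) (array([461.,  46.]), np.float64(0.075)) (array([718., 327.]), np.float64(0.056)) (array([543., 360.]), np.float64(0.059))
```

View pics/s3.png

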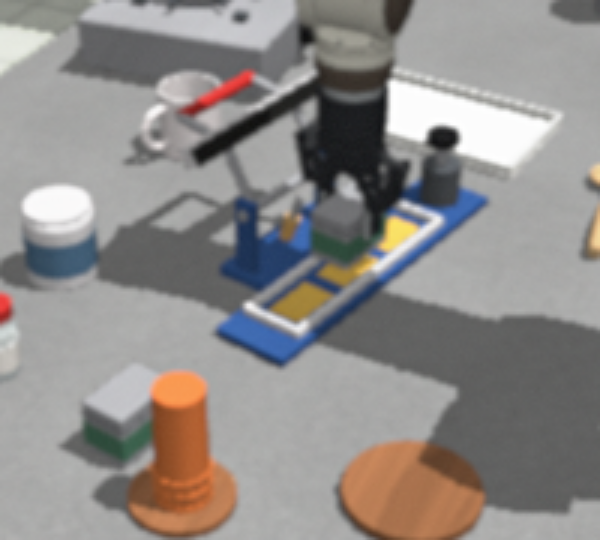

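The tin hangs level over the middle pad at crop (340,225). The other tin seems to have been knocked aside, to crop (125,410) next to the cups. I'll lower this one, release it, then remeasure.

Emit:
{"api": "servo_tool", "payload": {
  "rows": [
    {"offset": [-0.01,0,0.1],"yaw": 0,"claw": 1},
    {"offset": [-0.01,0,0.2],"yaw": 0,"claw": 1},
    {"offset": [-0.01,0,0.26],"yaw": 0,"claw": 1},
    {"offset": [-0.01,0,0.28],"yaw": 0,"claw": 1},
    {"offset": [-0.01,0,0.28],"yaw": 0,"claw": 1},
    {"offset": [-0.01,0,0.28],"yaw": 0,"claw": 0.4},
    {"offset": [-0.01,0,0.28],"yaw": 0,"claw": 0},
    {"offset": [-0.01,0,0.28],"yaw": 0,"claw": 0},
    {"offset": [-0.01,0,0.28],"yaw": 0,"claw": 0},
    {"offset": [-0.01,0,0.0],"yaw": 0,"claw": 0},
    {"offset": [-0.01,0,-0.4],"yaw": 0,"claw": 0},
    {"offset": [-0.01,0,-0.7],"yaw": 0,"claw": 0}
  ]
}}

```text
time: 14.38
ee_pos: [0.4765, 0.0115, 0.1558]
tcp_rot: [180.0, -0.0, 78.5]
wrist_force: [0.6, 0.5, -1.0]
opening: 0.0854
grasp_force: 0.0
```

Emit:
{"api": "servo_tool", "payload": {
  "rows": [
    {"offset": [0.4,-0.1,-0.2],"yaw": 0,"claw": 0},
    {"offset": [0.8,-0.2,-0.2],"yaw": 0,"claw": 0},
    {"offset": [1.0,-0.2,-0.2],"yaw": 0,"claw": 0}
  ]
}}

```text
time: 14.75
ee_pos: [0.4765, 0.1151, 0.1746]
tcp_rot: [180.0, -0.0, 78.6]
wrist_force: [0.6, -0.9, 0.0]
opening: 0.0858
grasp_force: 0.0
```

```bash
python3 go.py .56 .35 .18 78.5;python3 chk.py
```

```text
t 14.75 pos [0.4765 0.1151 0.1746] yaw 78.59 rot [ 1.7996e+02 -3.0000e-02  7.8590e+01] q6 115.0 open 0.0858 g 0.0 F [ 0.6 -0.9  0. ]
offset [ 2.467  0.354 -0.054]
yaw 0.0005
top cup top 206 ((461.0160827636719, 400.2475280761719), (45.4934196472168, 44.39894104003906), 45.390899658203125) [0.1267 0.1297 0.134 ]
top green [0.541 0.314 0.027] 24
top  tin [546.7 348.9] [77.2 50.4] 80.4 0.0602 410
top  tin [471.3  -2.6] [43.7 49.9] 78.5 0.0722 217
top  tin [ 439.  -158.7] [44.7 29. ] 6.9 0.0603 65
side cup top 222 ((455.67449951171875, 411.7470703125), (40.85932540893555, 59.47333908081055), 29.453767776489258) [0.117  0.1287 0.1322]
side green [0.466 0.035 0.036] 139
side green [0.541 0.382 0.024] 147
side  tin [ 438.6 -162.3] [45.5 83.1] 22.0 0.0606 133
side  tin [556.1  -8.3] [123.3  18.6] 78.9 0.0872 73
side  tin [469.7  30.2] [106.   69.4] 78.7 0.0698 323
side  tin [543.9 359.8] [87.3 60.7] 80.2 0.0592 353
```

Emit:
{"api": "servo_tool", "payload": {
  "rows": [
    {"offset": [0.5,0.05,0],"yaw": 0,"claw": 0},
    {"offset": [0.81,0.08,0],"yaw": 0,"claw": 0},
    {"offset": [0.81,0.08,0],"yaw": 0,"claw": 0}
  ]
}}

```text
time: 15.22
ee_pos: [0.5007, 0.192, 0.1737]
tcp_rot: [-180.0, 0.0, 78.6]
wrist_force: [-0.6, -0.0, -0.6]
opening: 0.0855
grasp_force: 0.0
```

Emit:
{"api": "servo_tool", "payload": {
  "rows": [
    {"offset": [0.5,0.05,0],"yaw": 0,"claw": 0},
    {"offset": [0.81,0.08,0],"yaw": 0,"claw": 0},
    {"offset": [0.81,0.08,0],"yaw": 0,"claw": 0}
  ]
}}

```text
time: 15.6
ee_pos: [0.5247, 0.2691, 0.1737]
tcp_rot: [-180.0, 0.0, 78.6]
wrist_force: [-0.6, -0.7, 0.0]
opening: 0.0856
grasp_force: 0.0
```

Emit:
{"api": "servo_tool", "payload": {
  "rows": [
    {"offset": [0.5,0.05,0.2],"yaw": -0.01,"claw": 0},
    {"offset": [0.81,0.08,0.4],"yaw": -0.01,"claw": 0},
    {"offset": [0.81,0.08,0.4],"yaw": -0.01,"claw": 0},
    {"offset": [0.81,0.08,0.4],"yaw": -0.01,"claw": 0}
  ]
}}

```text
time: 16.1
ee_pos: [0.5486, 0.3451, 0.1349]
tcp_rot: [180.0, 0.0, 80.3]
wrist_force: [-0.1, -1.0, -0.3]
opening: 0.0857
grasp_force: 0.0
```

```bash
python3 go.py .5467 .3492 .044 80.4
```

```text
t 16.1 pos [0.5486 0.3451 0.1349] yaw 80.26 rot [1.800e+02 2.000e-02 8.026e+01] q6 131.9 open 0.0857 g 0.0 F [-0.1 -1.  -0.3]
offset [ 0.037 -0.025  0.909]
yaw -0.0008
```

Emit:
{"api": "servo_tool", "payload": {
  "rows": [
    {"offset": [0.04,-0.02,0.4],"yaw": 0,"claw": 0},
    {"offset": [0.04,-0.02,0.7],"yaw": 0,"claw": 0},
    {"offset": [0.04,-0.02,0.91],"yaw": 0,"claw": 0},
    {"offset": [0.04,-0.02,0.91],"yaw": 0,"claw": 0},
    {"offset": [0.04,-0.02,0.91],"yaw": 0,"claw": 1},
    {"offset": [0.04,-0.02,0.91],"yaw": 0,"claw": 1},
    {"offset": [0.04,-0.02,0.91],"yaw": 0,"claw": 1},
    {"offset": [0.04,-0.02,0.91],"yaw": 0,"claw": 1},
    {"offset": [0.04,-0.02,0.91],"yaw": 0,"claw": 1}
  ]
}}

```text
time: 17.23
ee_pos: [0.548, 0.3513, 0.0453]
tcp_rot: [179.9, -0.1, 80.3]
wrist_force: [0.7, -2.1, 6.4]
opening: 0.0495
grasp_force: 47.9
```

Emit:
{"api": "servo_tool", "payload": {
  "rows": [
    {"offset": [0,0,-0.15],"yaw": 0,"claw": 1},
    {"offset": [0,0,-0.4],"yaw": 0,"claw": 1},
    {"offset": [0,0,-0.4],"yaw": 0.01,"claw": 1},
    {"offset": [0,0,-0.4],"yaw": 0.01,"claw": 1}
  ]
}}

```text
time: 17.73
ee_pos: [0.547, 0.3511, 0.0828]
tcp_rot: [-180.0, 0.0, 78.5]
wrist_force: [-0.6, 0.0, -1.8]
opening: 0.0497
grasp_force: 47.2
```

```bash
python3 go.py .4939 .0955 .084 78.5
```

```text
t 17.73 pos [0.547  0.3511 0.0828] yaw 78.48 rot [-1.7998e+02  2.0000e-02  7.8480e+01] q6 134.2 open 0.0497 g 47.2 F [-0.6  0.  -1.8]
offset [-2.61  -0.01  -0.012]
yaw -0.0001
```

Emit:
{"api": "servo_tool", "payload": {
  "rows": [
    {"offset": [-0.2,0,0],"yaw": 0,"claw": 1},
    {"offset": [-0.5,0,0],"yaw": 0,"claw": 1},
    {"offset": [-0.86,0,0],"yaw": 0,"claw": 1}
  ]
}}

```text
time: 18.1
ee_pos: [0.5292, 0.266, 0.0818]
tcp_rot: [-179.9, 0.1, 78.6]
wrist_force: [0.0, 0.2, -1.9]
opening: 0.0496
grasp_force: 47.2
```

Emit:
{"api": "servo_tool", "payload": {
  "rows": [
    {"offset": [-0.3,0,0],"yaw": 0,"claw": 1},
    {"offset": [-0.6,0,0],"yaw": 0,"claw": 1},
    {"offset": [-0.86,0,0],"yaw": 0,"claw": 1}
  ]
}}

```text
time: 18.48
ee_pos: [0.5121, 0.1813, 0.0821]
tcp_rot: [-179.9, 0.1, 78.5]
wrist_force: [0.3, 0.1, -2.2]
opening: 0.0496
grasp_force: 47.2
```

Emit:
{"api": "servo_tool", "payload": {
  "rows": [
    {"offset": [-0.3,0,0],"yaw": 0,"claw": 1},
    {"offset": [-0.6,0,0],"yaw": 0,"claw": 1},
    {"offset": [-0.8,0,0],"yaw": 0,"claw": 1},
    {"offset": [-0.86,0,0],"yaw": 0,"claw": 1},
    {"offset": [-0.86,0,0],"yaw": 0,"claw": 1},
    {"offset": [-0.86,0,0],"yaw": 0,"claw": 1}
  ]
}}

```text
time: 19.23
ee_pos: [0.496, 0.0989, 0.0832]
tcp_rot: [-180.0, -0.0, 78.6]
wrist_force: [0.6, -0.2, -2.7]
opening: 0.0494
grasp_force: 47.2
```

```bash
python3 go.py .4939 .0965 .056 78.5; python3 chk.py
```

```text
t 19.23 pos [0.496  0.0989 0.0832] yaw 78.55 rot [-1.800e+02 -1.000e-02  7.855e+01] q6 112.7 open 0.0494 g 47.2 F [ 0.6 -0.2 -2.7]
offset [-0.028 -0.016  0.272]
yaw 0.0003
top cup top 208 ((461.0160827636719, 400.2475280761719), (45.4934196472168, 44.39894104003906), 45.390899658203125) [0.1258 0.1306 0.1341]
top  tin [469.5 -12.9] [27.6 52. ] 89.4 0.0722 125
top  tin [ 439. -159.] [44.7 28.6] 6.9 0.0602 66
side cup top 221 ((455.86187744140625, 411.53118896484375), (40.97333526611328, 59.1473388671875), 29.453903198242188) [0.1172 0.129  0.1319]
side green [0.457 0.037 0.04 ] 110
side green [0.492 0.133 0.062] 107
side  tin [ 439.1 -163.5] [45.5 83.7] 22.0 0.06 135
side  tin [484.8  71.2] [190.6  85. ] 76.7 0.0705 388
```

Emit:
{"api": "servo_tool", "payload": {
  "rows": [
    {"offset": [-0.03,-0.02,0.1],"yaw": 0,"claw": 1},
    {"offset": [-0.03,-0.02,0.2],"yaw": 0,"claw": 1},
    {"offset": [-0.03,-0.02,0.25],"yaw": 0,"claw": 1},
    {"offset": [-0.03,-0.02,0.27],"yaw": 0,"claw": 1},
    {"offset": [-0.03,-0.02,0.27],"yaw": 0,"claw": 1},
    {"offset": [-0.03,-0.02,0.27],"yaw": 0,"claw": 0.4},
    {"offset": [-0.03,-0.02,0.27],"yaw": 0,"claw": 0},
    {"offset": [-0.03,-0.02,0.27],"yaw": 0,"claw": 0},
    {"offset": [-0.03,-0.02,0.27],"yaw": 0,"claw": 0},
    {"offset": [-0.03,-0.02,0.0],"yaw": 0,"claw": 0},
    {"offset": [-0.03,-0.02,-0.4],"yaw": 0,"claw": 0},
    {"offset": [-0.03,-0.02,-0.8],"yaw": 0,"claw": 0}
  ]
}}

```text
time: 20.82
ee_pos: [0.4932, 0.0957, 0.1642]
tcp_rot: [-180.0, 0.0, 78.5]
wrist_force: [0.1, -0.4, 0.8]
opening: 0.0852
grasp_force: 0.0
```

Emit:
{"api": "servo_tool", "payload": {
  "rows": [
    {"offset": [0.1,-0.5,-0.2],"yaw": 0,"claw": 0},
    {"offset": [0.2,-1.0,-0.3],"yaw": 0,"claw": 0},
    {"offset": [0.2,-1.0,-0.3],"yaw": 0,"claw": 0}
  ]
}}

```text
time: 21.2
ee_pos: [0.3978, 0.1362, 0.1947]
tcp_rot: [179.9, -0.1, 78.6]
wrist_force: [1.0, 0.1, -0.0]
opening: 0.0861
grasp_force: 0.0
```

Emit:
{"api": "servo_tool", "payload": {
  "rows": [
    {"offset": [0.5,-0.5,-0.2],"yaw": 0,"claw": 0},
    {"offset": [0.8,-0.8,-0.2],"yaw": 0,"claw": 0},
    {"offset": [0.8,-0.8,-0.2],"yaw": 0,"claw": 0}
  ]
}}

```text
time: 21.58
ee_pos: [0.3359, 0.2318, 0.2133]
tcp_rot: [180.0, -0.0, 78.8]
wrist_force: [0.8, -0.0, -0.0]
opening: 0.0856
grasp_force: 0.0
```

```bash
python3 go.py;python3 chk.py; python3 -c "
import numpy as np,cv2
p=np.load('/tmp/top.npz')['p'];cv2.imwrite('pics/t4.png',cv2.resize(p[130:290,220:450,::-1],None,fx=3,fy=3))"
```

```text
t 21.57 pos [0.3359 0.2318 0.2133] yaw 78.78 rot [ 1.7999e+02 -3.0000e-02  7.8780e+01] q6 135.8 open 0.0856 g 0.0 F [ 0.8 -0.  -0. ]
top cup top 210 ((460.2500915527344, 399.5185241699219), (46.21989440917969, 44.35243225097656), 19.291013717651367) [0.1261 0.1299 0.1336]
top  tin [555.6 -26.4] [89.  12.4] 77.7 0.0877 65
top  tin [491.   95.5] [74.5 50.5] 78.5 0.072 398
top  tin [474.5  13. ] [75.7 49.9] 78.5 0.0718 404
top  tin [ 439.  -158.6] [44.7 29. ] 6.9 0.0607 69
side cup top 250 ((457.73199462890625, 408.5494689941406), (46.65269088745117, 59.35841369628906), 26.898984909057617) [0.1176 0.1288 0.132 ]
side green [0.472 0.084 0.036] 239
side  tin [477.2  69. ] [186.9  70.1] 79.3 0.0691 578
```

View pics/t4.png

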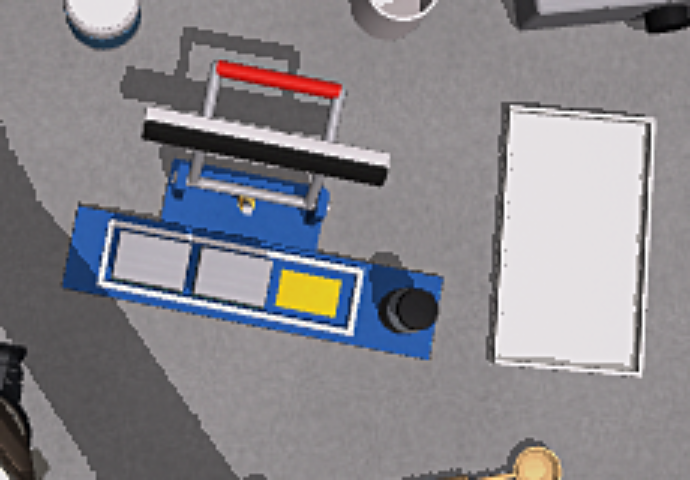

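Both tins sit in the channel at crop (150,260) and (232,278), lids at z = 0.072. The handle is at crop (280,80), and the whole tray is visible with corners at crop (507,103), (655,118), (640,375), (493,362). Next is the clamp.

Emit:
{"api": "servo_tool", "payload": {
  "rows": [
    {"offset": [-0.2,0.4,-0.4],"yaw": 0,"claw": 0},
    {"offset": [-0.47,0.92,-0.8],"yaw": 0,"claw": 0.5},
    {"offset": [-0.47,0.92,-0.8],"yaw": 0,"claw": 0.5}
  ]
}}

```text
time: 22.05
ee_pos: [0.4205, 0.1625, 0.2946]
tcp_rot: [179.9, -0.0, 78.2]
wrist_force: [-0.8, -0.1, 0.2]
opening: 0.0519
grasp_force: 0.0
```

Emit:
{"api": "servo_tool", "payload": {
  "rows": [
    {"offset": [-0.2,0.4,0],"yaw": 0,"claw": 0.5},
    {"offset": [-0.47,0.92,0],"yaw": 0,"claw": 0.5},
    {"offset": [-0.47,0.92,0],"yaw": 0,"claw": 0.5}
  ]
}}

```text
time: 22.42
ee_pos: [0.5003, 0.0979, 0.291]
tcp_rot: [-179.8, 0.1, 78.2]
wrist_force: [-0.0, 0.9, -0.0]
opening: 0.0427
grasp_force: 0.0
```

Emit:
{"api": "servo_tool", "payload": {
  "rows": [
    {"offset": [-0.2,0.4,0],"yaw": 0,"claw": 0.5},
    {"offset": [-0.47,0.92,0],"yaw": 0,"claw": 0.5},
    {"offset": [-0.47,0.92,0],"yaw": 0,"claw": 0.5}
  ]
}}

```text
time: 22.8
ee_pos: [0.5806, 0.0343, 0.2904]
tcp_rot: [-179.8, 0.1, 78.3]
wrist_force: [0.4, 0.5, -0.1]
opening: 0.0428
grasp_force: 0.0
```

Emit:
{"api": "servo_tool", "payload": {
  "rows": [
    {"offset": [-0.2,0.4,0],"yaw": 0,"claw": 0.5},
    {"offset": [-0.47,0.91,0],"yaw": 0,"claw": 0.5},
    {"offset": [-0.47,0.91,0],"yaw": 0,"claw": 0.5},
    {"offset": [-0.47,0.91,0],"yaw": 0,"claw": 0.5}
  ]
}}

```text
time: 23.3
ee_pos: [0.6583, -0.0273, 0.293]
tcp_rot: [-179.9, -0.0, 78.5]
wrist_force: [-0.6, 0.8, -0.3]
opening: 0.0424
grasp_force: 0.0
```

```bash
python3 go.py .658 -.0257 .168 78.5
```

```text
t 23.3 pos [ 0.6583 -0.0273  0.293 ] yaw 78.5 rot [-1.7993e+02 -1.0000e-02  7.8500e+01] q6 99.1 open 0.0424 g 0.0 F [-0.6  0.8 -0.3]
offset [ 0.015 -0.006  1.25 ]
yaw 0.0
```

Emit:
{"api": "servo_tool", "payload": {
  "rows": [
    {"offset": [0,0,0.4],"yaw": 0,"claw": 0.5},
    {"offset": [0,0,0.8],"yaw": 0,"claw": 0.5},
    {"offset": [0,0,0.9],"yaw": 0,"claw": 0.5},
    {"offset": [0,0,0.9],"yaw": 0,"claw": 0.5}
  ]
}}

```text
time: 23.8
ee_pos: [0.6584, -0.0271, 0.2047]
tcp_rot: [180.0, -0.0, 78.6]
wrist_force: [-0.0, -0.2, 0.5]
opening: 0.0425
grasp_force: 0.0
```

Emit:
{"api": "servo_tool", "payload": {
  "squeeze": 20,
  "rows": [
    {"offset": [0,0,0.2],"yaw": 0,"claw": 0.5},
    {"offset": [0,0,0.35],"yaw": 0,"claw": 0.5},
    {"offset": [0,0,0.35],"yaw": 0,"claw": 0.5},
    {"offset": [0,0,0.35],"yaw": 0,"claw": 1},
    {"offset": [0,0,0.35],"yaw": 0,"claw": 1},
    {"offset": [0,0,0.35],"yaw": 0,"claw": 1},
    {"offset": [0,0,0.35],"yaw": 0,"claw": 1}
  ]
}}

```text
time: 24.68
ee_pos: [0.6596, -0.0278, 0.1694]
tcp_rot: [179.9, -0.0, 78.5]
wrist_force: [2.0, -0.9, 5.3]
opening: 0.0153
grasp_force: 21.7
```

```bash
cat > arc.py <<'E'
import numpy as np,sys
a,b,n=map(float,sys.argv[1:])
P=lambda t:np.array([128.8*np.sin(.9-t),128.8*np.cos(.9-t)])
for t in np.linspace(a,b,int(n)+1): print(round(t,2),'y,z off (tool)',np.round((P(t)-P(a))*[1,-1]/100,3))
E
python3 go.py; python3 arc.py 0 .7 8; python3 arc.py .7 1.4 8; python3 arc.py 1.4 2.05 8
```

```text
t 24.68 pos [ 0.6596 -0.0278  0.1694] yaw 78.52 rot [ 1.7988e+02 -2.0000e-02  7.8520e+01] q6 99.1 open 0.0153 g 21.7 F [ 2.  -0.9  5.3]
0.0 y,z off (tool) [ 0. -0.]
0.09 y,z off (tool) [-0.074 -0.085]
0.18 y,z off (tool) [-0.155 -0.163]
0.26 y,z off (tool) [-0.242 -0.234]
0.35 y,z off (tool) [-0.336 -0.297]
0.44 y,z off (tool) [-0.434 -0.352]
0.52 y,z off (tool) [-0.537 -0.398]
0.61 y,z off (tool) [-0.644 -0.435]
0.7 y,z off (tool) [-0.753 -0.462]
0.7 y,z off (tool) [ 0. -0.]
0.79 y,z off (tool) [-0.111 -0.018]
0.88 y,z off (tool) [-0.224 -0.025]
0.96 y,z off (tool) [-0.336 -0.023]
1.05 y,z off (tool) [-0.448 -0.011]
1.14 y,z off (tool) [-0.559  0.01 ]
1.22 y,z off (tool) [-0.667  0.042]
1.31 y,z off (tool) [-0.772  0.082]
1.4 y,z off (tool) [-0.873  0.132]
1.4 y,z off (tool) [ 0. -0.]
1.48 y,z off (tool) [-0.09   0.054]
1.56 y,z off (tool) [-0.175  0.115]
1.64 y,z off (tool) [-0.255  0.182]
1.72 y,z off (tool) [-0.329  0.256]
1.81 y,z off (tool) [-0.396  0.336]
1.89 y,z off (tool) [-0.458  0.421]
1.97 y,z off (tool) [-0.512  0.511]
2.05 y,z off (tool) [-0.558  0.604]
```

Gripped the bar (15 mm). Swinging along the arc.

Emit:
{"api": "servo_tool", "payload": {
  "rows": [
    {"offset": [0,-0.07,-0.09],"yaw": 0,"claw": 1},
    {"offset": [0,-0.16,-0.16],"yaw": 0,"claw": 1},
    {"offset": [0,-0.24,-0.23],"yaw": 0,"claw": 1},
    {"offset": [0,-0.34,-0.3],"yaw": 0,"claw": 1},
    {"offset": [0,-0.43,-0.35],"yaw": 0,"claw": 1},
    {"offset": [0,-0.54,-0.4],"yaw": 0,"claw": 1},
    {"offset": [0,-0.64,-0.44],"yaw": 0,"claw": 1},
    {"offset": [0,-0.75,-0.46],"yaw": 0,"claw": 1},
    {"offset": [0,-0.75,-0.46],"yaw": 0,"claw": 1}
  ]
}}

```text
time: 25.8
ee_pos: [0.5866, -0.0131, 0.217]
tcp_rot: [179.7, -0.0, 78.5]
wrist_force: [4.2, -2.8, 11.5]
opening: 0.0152
grasp_force: 21.7
```

Emit:
{"api": "servo_tool", "payload": {
  "rows": [
    {"offset": [0,-0.11,-0.02],"yaw": 0,"claw": 1},
    {"offset": [0,-0.22,-0.03],"yaw": 0,"claw": 1},
    {"offset": [0,-0.34,-0.02],"yaw": 0,"claw": 1},
    {"offset": [0,-0.45,-0.01],"yaw": 0,"claw": 1},
    {"offset": [0,-0.56,0.01],"yaw": 0,"claw": 1},
    {"offset": [0,-0.67,0.04],"yaw": 0,"claw": 1},
    {"offset": [0,-0.77,0.08],"yaw": 0,"claw": 1},
    {"offset": [0,-0.87,0.13],"yaw": 0,"claw": 1},
    {"offset": [0,-0.87,0.13],"yaw": 0,"claw": 1}
  ]
}}

```text
time: 26.92
ee_pos: [0.4989, 0.0048, 0.2006]
tcp_rot: [-179.9, 0.0, 78.5]
wrist_force: [-4.8, -1.7, -0.8]
opening: 0.0149
grasp_force: 21.9
```

```bash
python3 go.py .4978 0.005 .2026 78.5; python3 -c "
from h import *
p,d=snap('side');cv2.imwrite('pics/s5.png',cv2.resize(p[100:280,200:400,::-1],None,fx=3,fy=3))"
```

```text
t 26.93 pos [0.4989 0.0048 0.2006] yaw 78.53 rot [-1.7988e+02  1.0000e-02  7.8530e+01] q6 102.0 open 0.0149 g 21.9 F [-4.8 -1.7 -0.8]
offset [ 0.    -0.011 -0.02 ]
yaw 0.0002
```

View pics/s5.png

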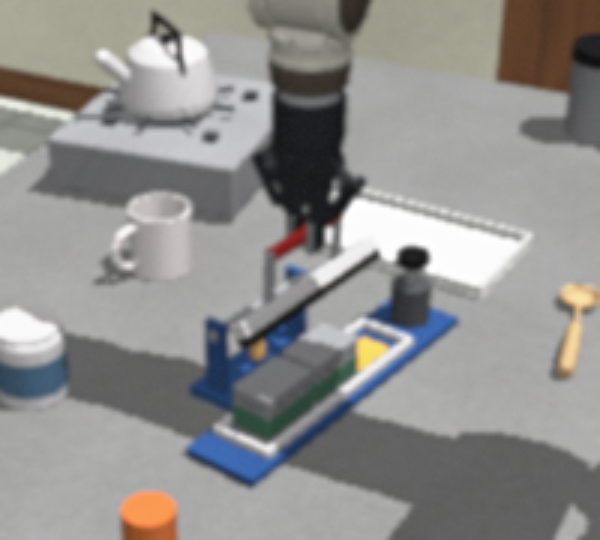

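The handle is gripped at crop (300,240) and the bar at (310,290) is coming down over the tins. I'll carry on to the lids.

Emit:
{"api": "servo_tool", "payload": {
  "rows": [
    {"offset": [0,-0.09,0.05],"yaw": 0,"claw": 1},
    {"offset": [0,-0.18,0.11],"yaw": 0,"claw": 1},
    {"offset": [0,-0.26,0.18],"yaw": 0,"claw": 1},
    {"offset": [0,-0.33,0.26],"yaw": 0,"claw": 1},
    {"offset": [0,-0.4,0.34],"yaw": 0,"claw": 1},
    {"offset": [0,-0.46,0.42],"yaw": 0,"claw": 1},
    {"offset": [0,-0.51,0.51],"yaw": 0,"claw": 1},
    {"offset": [0,-0.53,0.55],"yaw": 0,"claw": 1},
    {"offset": [0,-0.53,0.55],"yaw": 0,"claw": 1}
  ]
}}

```text
time: 28.1
ee_pos: [0.4479, 0.0152, 0.1459]
tcp_rot: [-179.9, -0.0, 78.5]
wrist_force: [-5.4, 0.4, -4.1]
opening: 0.0152
grasp_force: 21.8
```

```bash
python3 go.py; python3 -c "
from h import *
p,d=snap('side');cv2.imwrite('pics/s6.png',cv2.resize(p[100:280,200:400,::-1],None,fx=3,fy=3))"
```

```text
t 28.1 pos [0.4479 0.0152 0.1459] yaw 78.53 rot [-1.7995e+02 -1.0000e-02  7.8530e+01] q6 103.4 open 0.0152 g 21.8 F [-5.4  0.4 -4.1]
```

View pics/s6.png

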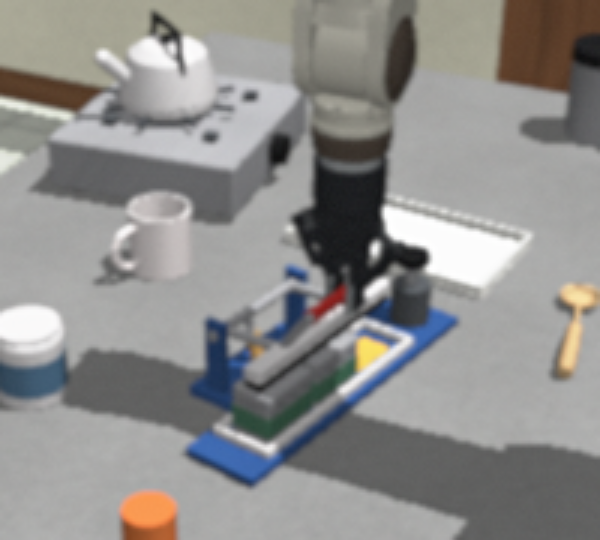

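The bar at crop (320,345) lies on both lids. I'll release and move over the plunger with the fingers shut.

Emit:
{"api": "servo_tool", "payload": {
  "rows": [
    {"offset": [0,0,0],"yaw": 0,"claw": 0.6},
    {"offset": [0,0,0],"yaw": 0,"claw": 0.6},
    {"offset": [0,0,0],"yaw": 0,"claw": 0.6},
    {"offset": [0,0,-0.2],"yaw": 0,"claw": 0.6},
    {"offset": [0,0,-0.5],"yaw": 0,"claw": 0.6},
    {"offset": [0,0,-0.7],"yaw": 0,"claw": 0.6},
    {"offset": [0,0,-0.7],"yaw": 0,"claw": 0.6}
  ]
}}

```text
time: 29.02
ee_pos: [0.4491, 0.0151, 0.2176]
tcp_rot: [179.8, -0.0, 78.5]
wrist_force: [0.9, 0.8, 0.2]
opening: 0.0345
grasp_force: 0.0
```

Emit:
{"api": "servo_tool", "payload": {
  "rows": [
    {"offset": [-0.4,0.07,0],"yaw": 0,"claw": 1},
    {"offset": [-0.91,0.15,0],"yaw": 0,"claw": 1},
    {"offset": [-0.91,0.15,0],"yaw": 0,"claw": 1}
  ]
}}

```text
time: 29.4
ee_pos: [0.4444, -0.0795, 0.215]
tcp_rot: [-179.9, 0.0, 78.3]
wrist_force: [0.9, 0.7, -0.5]
opening: -0.0002
grasp_force: 0.0
```

Emit:
{"api": "servo_tool", "payload": {
  "rows": [
    {"offset": [-0.4,0.07,0],"yaw": 0,"claw": 1},
    {"offset": [-0.91,0.15,0],"yaw": 0,"claw": 1},
    {"offset": [-0.91,0.15,0.3],"yaw": 0,"claw": 1},
    {"offset": [-0.91,0.15,0.5],"yaw": 0,"claw": 1},
    {"offset": [-0.91,0.15,0.5],"yaw": 0,"claw": 1}
  ]
}}

```text
time: 30.02
ee_pos: [0.4407, -0.1685, 0.1642]
tcp_rot: [-179.8, -0.0, 78.5]
wrist_force: [-0.2, 0.2, 1.0]
opening: -0.0002
grasp_force: 0.0
```

```bash
python3 go.py .4403 -.169 .127 78.5; python3 - <<'E'
from m import *
p,d=snap('top');P=cloud('top',d);X,Y,Z=np.moveaxis(P,-1,0);H=cv2.cvtColor(p,cv2.COLOR_RGB2HSV)
m=((H[...,0]<8)|(H[...,0]>172))&(H[...,1]>150)&(Z>.1)&(Z<.2)&(X<.6)&(X>.3)&(abs(Y)<.12)
print(m.sum(),rect('top',m,.15),np.percentile(Z[m],[50,95]))
for r in tins(p,d):print(np.round(r[0][0]),np.round(r[0][1]),round(r[1],4))
E
```

```text
t 30.02 pos [ 0.4407 -0.1685  0.1642] yaw 78.53 rot [-1.798e+02 -4.000e-02  7.853e+01] q6 80.5 open -0.0002 g 0.0 F [-0.2  0.2  1. ]
offset [-0.006 -0.003  0.372]
yaw 0.0002
224 ((446.74530029296875, 17.066043853759766), (119.70524597167969, 15.167274475097656), 78.50004577636719) [0.14915521 0.15383366]
[759. 146.] [79. 77.] 0.0874
[ 766. -369.] [ 70. 162.] 0.0832
[ 767. -152.] [ 67. 110.] 0.073
[493. 104.] [57. 51.] 0.0716
[494.   8.] [73. 10.] 0.0705
[463.  15.] [73.  8.] 0.0724
[ 439. -159.] [45. 29.] 0.0612
```

Emit:
{"api": "servo_tool", "payload": {
  "rows": [
    {"offset": [0,0,0.2],"yaw": 0,"claw": 1},
    {"offset": [0,0,0.35],"yaw": 0,"claw": 1},
    {"offset": [0,0,0.45],"yaw": 0,"claw": 1},
    {"offset": [0,0,0.53],"yaw": 0,"claw": 1},
    {"offset": [0,0,0.58],"yaw": 0,"claw": 1},
    {"offset": [0,0,0.58],"yaw": 0,"claw": 1},
    {"offset": [0,0,0.58],"yaw": 0,"claw": 1}
  ]
}}

```text
time: 30.95
ee_pos: [0.4416, -0.169, 0.109]
tcp_rot: [180.0, -0.0, 78.5]
wrist_force: [-3.2, 4.1, 7.2]
opening: -0.0001
grasp_force: 3.5
```

Emit:
{"api": "servo_tool", "payload": {
  "rows": [
    {"offset": [0,0,0.02],"yaw": 0,"claw": 1},
    {"offset": [0,0,0.02],"yaw": 0,"claw": 1}
  ]
}}

```text
time: 31.2
ee_pos: [0.4416, -0.169, 0.107]
tcp_rot: [180.0, -0.0, 78.5]
wrist_force: [-2.8, 3.3, 7.6]
opening: -0.0
grasp_force: 3.8
```

```bash
python3 go.py
```

```text
t 31.2 pos [ 0.4416 -0.169   0.107 ] yaw 78.53 rot [ 1.7996e+02 -3.0000e-02  7.8530e+01] q6 80.5 open -0.0 g 3.8 F [-2.8  3.3  7.6]
```

Emit:
{"api": "servo_tool", "payload": {
  "rows": [
    {"offset": [0,0,0.02],"yaw": 0,"claw": 1},
    {"offset": [0,0,0.03],"yaw": 0,"claw": 1},
    {"offset": [0,0,0.03],"yaw": 0,"claw": 1}
  ]
}}

```text
time: 31.58
ee_pos: [0.4416, -0.1691, 0.1042]
tcp_rot: [180.0, -0.0, 78.5]
wrist_force: [-3.4, 3.5, 8.6]
opening: -0.0
grasp_force: 4.2
```

Emit:
{"api": "servo_tool", "payload": {
  "rows": [
    {"offset": [0,0,0.02],"yaw": 0,"claw": 1},
    {"offset": [0,0,0.02],"yaw": 0,"claw": 1},
    {"offset": [0,0,0.02],"yaw": 0,"claw": 1}
  ]
}}

```text
time: 31.95
ee_pos: [0.4417, -0.1691, 0.1039]
tcp_rot: [179.9, -0.0, 78.5]
wrist_force: [-9.5, 5.3, 22.2]
opening: 0.0002
grasp_force: 11.1
```

```bash
python3 go.py
```

```text
t 31.95 pos [ 0.4417 -0.1691  0.1039] yaw 78.53 rot [ 1.7988e+02 -2.0000e-02  7.8530e+01] q6 80.5 open 0.0002 g 11.1 F [-9.5  5.3 22.2]
```

At the stop (22 N). Retract, then return to the handle.

Emit:
{"api": "servo_tool", "payload": {
  "rows": [
    {"offset": [0,0,0],"yaw": 0,"claw": 1},
    {"offset": [0,0,-0.2],"yaw": 0,"claw": 1},
    {"offset": [0,0,-0.5],"yaw": 0,"claw": 1},
    {"offset": [0,0,-1.0],"yaw": 0,"claw": 1},
    {"offset": [0,0,-1.0],"yaw": 0,"claw": 1}
  ]
}}

```text
time: 32.58
ee_pos: [0.443, -0.1699, 0.2051]
tcp_rot: [179.6, 0.1, 78.5]
wrist_force: [0.3, -0.9, -0.5]
opening: -0.0
grasp_force: 0.0
```

Emit:
{"api": "servo_tool", "payload": {
  "rows": [
    {"offset": [0.4,-0.07,-0.1],"yaw": 0,"claw": 0.6},
    {"offset": [0.91,-0.15,-0.1],"yaw": 0,"claw": 0.6},
    {"offset": [0.91,-0.15,-0.1],"yaw": 0,"claw": 0.6}
  ]
}}

```text
time: 32.95
ee_pos: [0.4449, -0.0748, 0.2107]
tcp_rot: [-180.0, -0.0, 78.7]
wrist_force: [0.6, -0.4, 0.4]
opening: 0.0342
grasp_force: 0.0
```

Emit:
{"api": "servo_tool", "payload": {
  "rows": [
    {"offset": [0.4,-0.07,0],"yaw": 0,"claw": 0.6},
    {"offset": [0.91,-0.15,0],"yaw": 0,"claw": 0.6},
    {"offset": [0.91,-0.15,0],"yaw": 0,"claw": 0.6},
    {"offset": [0.91,-0.15,0],"yaw": 0,"claw": 0.6}
  ]
}}

```text
time: 33.45
ee_pos: [0.4483, 0.0146, 0.2107]
tcp_rot: [-180.0, 0.0, 78.5]
wrist_force: [-1.0, -0.5, -0.4]
opening: 0.0341
grasp_force: 0.0
```

```bash
python3 go.py .4475 .0152 .1465 78.5; python3 arc.py 2.01 1.3 7; python3 arc.py 1.3 .6 7;python3 arc.py .6 0 7
```

```text
t 33.45 pos [0.4483 0.0146 0.2107] yaw 78.54 rot [-1.7997e+02  3.0000e-02  7.8540e+01] q6 103.3 open 0.0341 g 0.0 F [-1.  -0.5 -0.4]
offset [ 0.005 -0.009  0.642]
yaw 0.0002
2.01 y,z off (tool) [ 0. -0.]
1.91 y,z off (tool) [ 0.064 -0.114]
1.81 y,z off (tool) [ 0.139 -0.221]
1.71 y,z off (tool) [ 0.225 -0.319]
1.6 y,z off (tool) [ 0.32  -0.409]
1.5 y,z off (tool) [ 0.423 -0.488]
1.4 y,z off (tool) [ 0.535 -0.557]
1.3 y,z off (tool) [ 0.652 -0.614]
1.3 y,z off (tool) [ 0. -0.]
1.2 y,z off (tool) [ 0.121 -0.044]
1.1 y,z off (tool) [ 0.246 -0.076]
1.0 y,z off (tool) [ 0.373 -0.095]
0.9 y,z off (tool) [ 0.502 -0.102]
0.8 y,z off (tool) [ 0.63  -0.095]
0.7 y,z off (tool) [ 0.757 -0.076]
0.6 y,z off (tool) [ 0.882 -0.044]
0.6 y,z off (tool) [ 0. -0.]
0.51 y,z off (tool) [0.104 0.037]
0.43 y,z off (tool) [0.204 0.083]
0.34 y,z off (tool) [0.3   0.137]
0.26 y,z off (tool) [0.392 0.2  ]
0.17 y,z off (tool) [0.477 0.269]
0.09 y,z off (tool) [0.556 0.346]
0.0 y,z off (tool) [0.628 0.43 ]
```

Emit:
{"api": "servo_tool", "payload": {
  "squeeze": 30,
  "rows": [
    {"offset": [0,-0.01,0.3],"yaw": 0,"claw": 0.6},
    {"offset": [0,-0.01,0.55],"yaw": 0,"claw": 0.6},
    {"offset": [0,-0.01,0.65],"yaw": 0,"claw": 0.6},
    {"offset": [0,-0.01,0.65],"yaw": 0,"claw": 0.6},
    {"offset": [0,-0.01,0.65],"yaw": 0,"claw": 1},
    {"offset": [0,-0.01,0.65],"yaw": 0,"claw": 1},
    {"offset": [0,-0.01,0.65],"yaw": 0,"claw": 1},
    {"offset": [0,-0.01,0.65],"yaw": 0,"claw": 1}
  ]
}}

```text
time: 34.45
ee_pos: [0.4478, 0.015, 0.1474]
tcp_rot: [179.9, 0.0, 78.5]
wrist_force: [-1.8, -4.4, 6.7]
opening: 0.0145
grasp_force: 29.7
```

Emit:
{"api": "servo_tool", "payload": {
  "rows": [
    {"offset": [0,0.06,-0.11],"yaw": 0,"claw": 1},
    {"offset": [0,0.14,-0.22],"yaw": 0,"claw": 1},
    {"offset": [0,0.22,-0.32],"yaw": 0,"claw": 1},
    {"offset": [0,0.32,-0.41],"yaw": 0,"claw": 1},
    {"offset": [0,0.42,-0.49],"yaw": 0,"claw": 1},
    {"offset": [0,0.53,-0.56],"yaw": 0,"claw": 1},
    {"offset": [0,0.65,-0.61],"yaw": 0,"claw": 1},
    {"offset": [0,0.65,-0.61],"yaw": 0,"claw": 1}
  ]
}}

```text
time: 35.45
ee_pos: [0.5113, 0.0023, 0.211]
tcp_rot: [179.9, -0.0, 78.5]
wrist_force: [-12.7, -0.0, 19.6]
opening: 0.0148
grasp_force: 31.0
```

Emit:
{"api": "servo_tool", "payload": {
  "rows": [
    {"offset": [0,0.12,-0.04],"yaw": 0,"claw": 1},
    {"offset": [0,0.25,-0.08],"yaw": 0,"claw": 1},
    {"offset": [0,0.37,-0.1],"yaw": 0,"claw": 1},
    {"offset": [0,0.5,-0.1],"yaw": 0,"claw": 1},
    {"offset": [0,0.63,-0.1],"yaw": 0,"claw": 1},
    {"offset": [0,0.76,-0.08],"yaw": 0,"claw": 1},
    {"offset": [0,0.88,-0.04],"yaw": 0,"claw": 1},
    {"offset": [0,0.88,-0.04],"yaw": 0,"claw": 1}
  ]
}}

```text
time: 36.45
ee_pos: [0.5993, -0.0154, 0.2111]
tcp_rot: [179.9, -0.0, 78.5]
wrist_force: [5.1, 0.7, 1.8]
opening: 0.0146
grasp_force: 32.5
```

```bash
python3 go.py .6584 -.0275 .169
```

```text
t 36.45 pos [ 0.5993 -0.0154  0.2111] yaw 78.51 rot [ 1.7986e+02 -3.0000e-02  7.8510e+01] q6 100.0 open 0.0146 g 32.5 F [5.1 0.7 1.8]
offset [-0.001  0.603  0.421]
```

Finish opening, release to 42 mm, lift away.

Emit:
{"api": "servo_tool", "payload": {
  "rows": [
    {"offset": [0,0.1,0.04],"yaw": 0,"claw": 1},
    {"offset": [0,0.2,0.08],"yaw": 0,"claw": 1},
    {"offset": [0,0.3,0.14],"yaw": 0,"claw": 1},
    {"offset": [0,0.39,0.2],"yaw": 0,"claw": 1},
    {"offset": [0,0.47,0.27],"yaw": 0,"claw": 1},
    {"offset": [0,0.55,0.35],"yaw": 0,"claw": 1},
    {"offset": [0,0.61,0.42],"yaw": 0,"claw": 1},
    {"offset": [0,0.61,0.42],"yaw": 0,"claw": 1},
    {"offset": [0,0.61,0.42],"yaw": 0,"claw": 0.5},
    {"offset": [0,0.61,0.42],"yaw": 0,"claw": 0.5},
    {"offset": [0,0.61,0.42],"yaw": 0,"claw": 0.5}
  ]
}}

```text
time: 37.83
ee_pos: [0.6569, -0.0277, 0.1695]
tcp_rot: [180.0, 0.0, 78.5]
wrist_force: [-0.4, 0.6, 0.3]
opening: 0.0428
grasp_force: 0.0
```

Emit:
{"api": "servo_tool", "payload": {
  "rows": [
    {"offset": [0,0,-0.3],"yaw": 0,"claw": 0.5},
    {"offset": [0,0,-0.6],"yaw": 0,"claw": 0.5},
    {"offset": [0,0,-1.0],"yaw": 0,"claw": 0.5},
    {"offset": [0,0,-1.0],"yaw": 0,"claw": 0.5}
  ]
}}

```text
time: 38.33
ee_pos: [0.6578, -0.0275, 0.2731]
tcp_rot: [179.7, -0.0, 78.5]
wrist_force: [-0.2, -0.9, -0.2]
opening: 0.0429
grasp_force: 0.0
```

Emit:
{"api": "servo_tool", "payload": {
  "rows": [
    {"offset": [0.2,-0.4,0],"yaw": 0,"claw": 0},
    {"offset": [0.5,-0.9,0],"yaw": 0,"claw": 0},
    {"offset": [0.5,-0.9,0],"yaw": 0,"claw": 0},
    {"offset": [0.5,-0.9,0],"yaw": 0,"claw": 0}
  ]
}}

```text
time: 38.83
ee_pos: [0.5789, 0.0395, 0.2691]
tcp_rot: [180.0, 0.0, 78.5]
wrist_force: [-0.5, -0.5, -0.4]
opening: 0.0847
grasp_force: 0.0
```

```bash
python3 chk.py; python3 - <<'E'
from m import *
p=np.load('/tmp/top.npz')['p'];d=np.load('/tmp/top.npz')['d'];P=cloud('top',d);X,Y,Z=np.moveaxis(P,-1,0);H=cv2.cvtColor(p,cv2.COLOR_RGB2HSV)
m=((H[...,0]<8)|(H[...,0]>172))&(H[...,1]>150)&(Z>.1)&(Z<.2)&(X>.4)&(X<.8)&(abs(Y)<.12)
print('handle',m.sum(),rect('top',m,.172),np.percentile(Z[m],[50,95]))
m=(p.min(-1)>110)&(Z<.03)&(X>.3)&(X<.75)&(Y>-.5)&(Y<-.23)&(p.max(-1)-p.min(-1)<30)
# rim: bright cast at z=.02 ; tray colour brighter than worktop
for th in(150,190):
  for c in comp(m&(p.min(-1)>th),P,200): print(th,rect('top',c,.02),c.sum(),np.percentile(Z[c],[5,50,95]))
for u,v in((220+507/3,130+103/3),(220+655/3,130+118/3),(220+640/3,130+375/3),(220+493/3,130+362/3)): print(onplane('top',u,v,.02))
E
python3 go.py .4915 .0955 .056
```

```text
top cup top 207 ((461.0160827636719, 400.2475280761719), (45.4934196472168, 44.39894104003906), 45.390899658203125) [0.1263 0.1297 0.1342]
top  tin [491.5  97.9] [69.6 50.5] 78.5 0.072 367
top  tin [ 439.  -158.8] [44.7 28.6] 6.9 0.061 66
side cup top 219 ((455.72418212890625, 411.77508544921875), (40.97333526611328, 59.47335433959961), 29.453826904296875) [0.1175 0.1291 0.1321]
side green [0.472 0.085 0.036] 231
side  tin [ 438.7 -162.6] [45.5 83.1] 22.0 0.0606 129
side  tin [556.2 -11.3] [129.8  19.4] 77.6 0.0875 69
side  tin [475.2  70. ] [186.9  72. ] 79.7 0.0699 656
t 38.92 pos [0.5795 0.039  0.2689] yaw 78.48 rot [-1.800e+02  2.000e-02  7.848e+01] q6 105.4 open 0.0851 g 0.0 F [-0.3 -0.6  0.8]
offset [ 0.378 -0.975  2.129]Traceback (most recent call last):
  File "<stdin>", line 4, in <module>
  File "m.py", line 9, in rect
    r=cv2.minAreaRect((w*1000).astype(np.float32));return r
cv2.error: OpenCV(4.12.0) /io/opencv/modules/imgproc/src/convhull.cpp:143: error: (-215:Assertion failed) total >= 0 && (depth == CV_32F || depth == CV_32S) in function 'convexHull'
```

```bash
python3 - <<'E'
from m import *
T=np.load('/tmp/top.npz');p=T['p'];d=T['d'];P=cloud('top',d);X,Y,Z=np.moveaxis(P,-1,0)
m=(Z<.035)&(X>.3)&(X<.75)&(Y>-.5)&(Y<-.23)&(p.max(-1).astype(int)-p.min(-1)<30)
for th in(150,190):
  for c in comp(m&(p.min(-1)>th),P,200): print(th,rect('top',c,.02),c.sum(),np.percentile(Z[c],[5,50,95]))
print(np.array([onplane('top',u,v,.02)[:2] for u,v in((220+507/3,130+103/3),(220+655/3,130+118/3),(220+640/3,130+375/3),(220+493/3,130+362/3))]).round(4))
s=np.load('/tmp/side.npz');p=s['p'];P=cloud('side',s['d']);H=cv2.cvtColor(p,cv2.COLOR_RGB2HSV)
m=((H[...,0]<8)|(H[...,0]>172))&(H[...,1]>150)&(P[...,2]>.1)&(P[...,0]>.4)&(P[...,0]<.8)
print('handle',m.sum(),P[m].mean(0).round(3))
E
```

```text
150 ((515.595947265625, -360.017578125), (159.05471801757812, 278.9808654785156), 84.74539947509766) 3935 [0.00043398 0.00521638 0.01889753]
190 ((520.743896484375, -354.287841796875), (145.880615234375, 269.77587890625), 84.74798583984375) 3651 [0.00038702 0.00503322 0.01096719]
[[ 0.663  -0.2913]
 [ 0.6465 -0.4522]
 [ 0.3701 -0.4248]
 [ 0.3846 -0.2681]]
handle 86 [ 0.655 -0.026  0.169]
```

Tray centre is (0.516, -0.360), yaw -5.2°, and the handle is back at its open position. I'll fetch the middle tin first, carrying it low round the front of the plunger.

Emit:
{"api": "servo_tool", "payload": {
  "rows": [
    {"offset": [-0.2,-0.5,0],"yaw": 0,"claw": 0},
    {"offset": [-0.46,-0.97,0],"yaw": 0,"claw": 0},
    {"offset": [-0.46,-0.97,0.3],"yaw": 0,"claw": 0},
    {"offset": [-0.46,-0.97,0.7],"yaw": 0,"claw": 0},
    {"offset": [-0.46,-0.97,0.7],"yaw": 0,"claw": 0}
  ]
}}

```text
time: 39.55
ee_pos: [0.4738, 0.0131, 0.1968]
tcp_rot: [-179.7, 0.1, 78.5]
wrist_force: [-0.7, -0.8, 0.5]
opening: 0.0857
grasp_force: 0.0
```

```bash
python3 go.py .4755 .013 .056; python3 - <<'E'
from m import *
p,d=snap('top');P=cloud('top',d);X,Y,Z=np.moveaxis(P,-1,0);H=cv2.cvtColor(p,cv2.COLOR_RGB2HSV)
m=((H[...,0]<8)|(H[...,0]>172))&(H[...,1]>150)&(Z>.1)&(Z<.2)&(X>.4)&(X<.75)&(abs(Y)<.12)
print('handle',m.sum(),m.any() and rect('top',m,.172))
E
```

```text
t 39.55 pos [0.4738 0.0131 0.1968] yaw 78.45 rot [-1.7973e+02  7.0000e-02  7.8450e+01] q6 103.1 open 0.0857 g 0.0 F [-0.7 -0.8  0.5]
offset [0.002 0.017 1.408]
handle 224 ((650.3829956054688, 13.352066040039062), (55.91385269165039, 192.32376098632812), 11.923734664916992)
```

Emit:
{"api": "servo_tool", "payload": {
  "rows": [
    {"offset": [0,0.02,0.4],"yaw": 0,"claw": 0},
    {"offset": [0,0.02,0.8],"yaw": 0,"claw": 0},
    {"offset": [0,0.02,0.8],"yaw": 0,"claw": 0}
  ]
}}

```text
time: 39.98
ee_pos: [0.4761, 0.0132, 0.1186]
tcp_rot: [-179.8, 0.0, 78.5]
wrist_force: [-0.2, -0.0, 0.9]
opening: 0.0851
grasp_force: 0.0
```

Emit:
{"api": "servo_tool", "payload": {
  "squeeze": 45,
  "rows": [
    {"offset": [0,0,0.3],"yaw": 0,"claw": 0},
    {"offset": [0,0,0.5],"yaw": 0,"claw": 0},
    {"offset": [0,0,0.6],"yaw": 0,"claw": 0},
    {"offset": [0,0,0.6],"yaw": 0,"claw": 0},
    {"offset": [0,0,0.6],"yaw": 0,"claw": 1},
    {"offset": [0,0,0.6],"yaw": 0,"claw": 1},
    {"offset": [0,0,0.6],"yaw": 0,"claw": 1},
    {"offset": [0,0,0.6],"yaw": 0,"claw": 1},
    {"offset": [0,0,0.6],"yaw": 0,"claw": 1}
  ]
}}

```text
time: 41.1
ee_pos: [0.477, 0.0134, 0.0604]
tcp_rot: [179.9, -0.0, 78.5]
wrist_force: [-0.9, 0.4, 6.0]
opening: 0.0494
grasp_force: 47.9
```

Emit:
{"api": "servo_tool", "payload": {
  "rows": [
    {"offset": [0,0,-0.15],"yaw": 0,"claw": 1},
    {"offset": [0,0,-0.3],"yaw": 0,"claw": 1},
    {"offset": [0,0,-0.3],"yaw": 0,"claw": 1}
  ]
}}

```text
time: 41.48
ee_pos: [0.4775, 0.0134, 0.0911]
tcp_rot: [179.8, -0.0, 78.5]
wrist_force: [1.3, 0.4, -2.2]
opening: 0.0493
grasp_force: 47.4
```

```bash
python3 go.py .345 .013 .086; python3 go.py .345 -.355 .086; python3 go.py .456 -.3545 .086
```

```text
t 41.48 pos [0.4775 0.0134 0.0911] yaw 78.52 rot [ 1.7984e+02 -4.0000e-02  7.8520e+01] q6 103.1 open 0.0493 g 47.4 F [ 1.3  0.4 -2.2]
offset [-0.268 -1.298  0.051]
t 41.48 pos [0.4775 0.0134 0.0911] yaw 78.52 rot [ 1.7984e+02 -4.0000e-02  7.8520e+01] q6 103.1 open 0.0493 g 47.4 F [ 1.3  0.4 -2.2]
offset [-3.874 -0.565  0.051]
t 41.48 pos [0.4775 0.0134 0.0911] yaw 78.52 rot [ 1.7984e+02 -4.0000e-02  7.8520e+01] q6 103.1 open 0.0493 g 47.4 F [ 1.3  0.4 -2.2]
offset [-3.648  0.522  0.051]
```

Emit:
{"api": "servo_tool", "payload": {
  "rows": [
    {"offset": [-0.04,-0.2,0],"yaw": 0,"claw": 1},
    {"offset": [-0.08,-0.45,0],"yaw": 0,"claw": 1},
    {"offset": [-0.13,-0.65,0],"yaw": 0,"claw": 1}
  ]
}}

```text
time: 41.85
ee_pos: [0.4093, 0.0136, 0.089]
tcp_rot: [-180.0, 0.0, 78.5]
wrist_force: [0.4, -0.4, -1.5]
opening: 0.0494
grasp_force: 47.6
```

Emit:
{"api": "servo_tool", "payload": {
  "rows": [
    {"offset": [-0.05,-0.25,0],"yaw": 0,"claw": 1},
    {"offset": [-0.1,-0.5,0],"yaw": 0,"claw": 1},
    {"offset": [-0.13,-0.65,0],"yaw": 0,"claw": 1}
  ]
}}

```text
time: 42.22
ee_pos: [0.3429, 0.0138, 0.089]
tcp_rot: [-180.0, 0.0, 78.5]
wrist_force: [0.1, 0.2, -2.6]
opening: 0.0494
grasp_force: 47.6
```

Emit:
{"api": "servo_tool", "payload": {
  "rows": [
    {"offset": [-0.2,0.04,0],"yaw": 0,"claw": 1},
    {"offset": [-0.55,0.11,0],"yaw": 0,"claw": 1},
    {"offset": [-0.9,0.18,0],"yaw": 0,"claw": 1}
  ]
}}

```text
time: 42.6
ee_pos: [0.3436, -0.0788, 0.0893]
tcp_rot: [180.0, -0.0, 78.6]
wrist_force: [0.8, 0.7, -2.2]
opening: 0.0494
grasp_force: 47.6
```

Emit:
{"api": "servo_tool", "payload": {
  "rows": [
    {"offset": [-0.3,0.06,0],"yaw": 0,"claw": 1},
    {"offset": [-0.6,0.12,0],"yaw": 0,"claw": 1},
    {"offset": [-0.9,0.18,0],"yaw": 0,"claw": 1}
  ]
}}

```text
time: 42.98
ee_pos: [0.3432, -0.1708, 0.0891]
tcp_rot: [180.0, -0.0, 78.5]
wrist_force: [0.5, -0.3, -2.0]
opening: 0.0495
grasp_force: 47.6
```

Emit:
{"api": "servo_tool", "payload": {
  "rows": [
    {"offset": [-0.3,0.06,0],"yaw": 0,"claw": 1},
    {"offset": [-0.6,0.12,0],"yaw": 0,"claw": 1},
    {"offset": [-0.9,0.18,0],"yaw": 0,"claw": 1}
  ]
}}

```text
time: 43.35
ee_pos: [0.3429, -0.2626, 0.0891]
tcp_rot: [-180.0, -0.0, 78.5]
wrist_force: [1.0, -0.0, -2.4]
opening: 0.0495
grasp_force: 47.6
```

Emit:
{"api": "servo_tool", "payload": {
  "rows": [
    {"offset": [-0.3,0.06,0],"yaw": 0,"claw": 1},
    {"offset": [-0.6,0.12,0],"yaw": 0,"claw": 1},
    {"offset": [-0.85,0.17,0],"yaw": 0,"claw": 1},
    {"offset": [-0.9,0.18,0],"yaw": 0,"claw": 1}
  ]
}}

```text
time: 43.85
ee_pos: [0.3426, -0.3543, 0.0888]
tcp_rot: [-180.0, -0.0, 78.4]
wrist_force: [-0.2, 0.5, -2.2]
opening: 0.0495
grasp_force: 47.6
```

Emit:
{"api": "servo_tool", "payload": {
  "rows": [
    {"offset": [0.04,0.2,0],"yaw": 0,"claw": 1},
    {"offset": [0.08,0.4,0],"yaw": 0,"claw": 1},
    {"offset": [0.11,0.54,0],"yaw": 0,"claw": 1}
  ]
}}

```text
time: 44.22
ee_pos: [0.3999, -0.3525, 0.0893]
tcp_rot: [180.0, -0.0, 78.6]
wrist_force: [-0.7, -1.1, -2.5]
opening: 0.0493
grasp_force: 47.7
```

Emit:
{"api": "servo_tool", "payload": {
  "rows": [
    {"offset": [0.05,0.25,0],"yaw": 0,"claw": 1},
    {"offset": [0.1,0.5,0],"yaw": 0,"claw": 1},
    {"offset": [0.11,0.54,0],"yaw": 0,"claw": 1},
    {"offset": [0.11,0.54,0],"yaw": -0.034,"claw": 1},
    {"offset": [0.11,0.54,0],"yaw": -0.034,"claw": 1}
  ]
}}

```text
time: 44.85
ee_pos: [0.4532, -0.3528, 0.0891]
tcp_rot: [-180.0, -0.0, 84.6]
wrist_force: [-0.0, 0.4, -1.7]
opening: 0.0496
grasp_force: 47.8
```

```bash
python3 go.py .456 -.3545 .0535 84.75; python3 -c "
from h import *
p,d=snap('side');cv2.imwrite('pics/s7.png',cv2.resize(p[100:280,250:450,::-1],None,fx=3,fy=3))"
```

```text
t 44.85 pos [ 0.4532 -0.3528  0.0891] yaw 84.64 rot [-1.7997e+02 -1.0000e-02  8.4640e+01] q6 57.5 open 0.0496 g 47.8 F [-0.   0.4 -1.7]
offset [-0.014  0.03   0.356]
yaw -0.0006
```

View pics/s7.png

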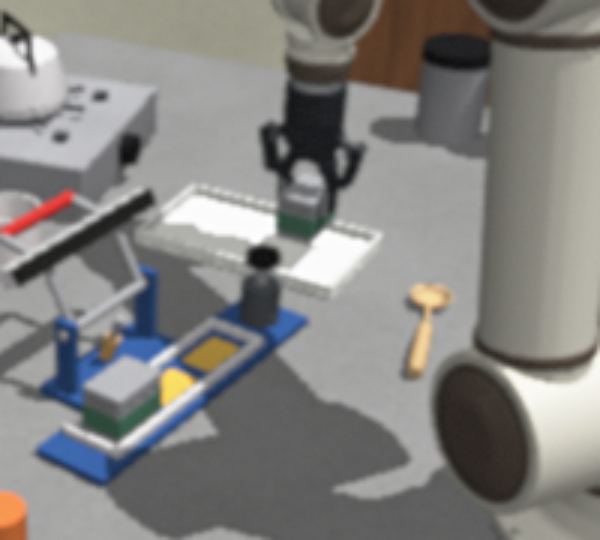

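The tin is held level over the tray at crop (303,215), the clamp is open at (70,230), and the second tin is still in the channel at (120,395). I'll lower and release.

Emit:
{"api": "servo_tool", "payload": {
  "rows": [
    {"offset": [-0.01,0.03,0.12],"yaw": 0,"claw": 1},
    {"offset": [-0.01,0.03,0.24],"yaw": 0,"claw": 1},
    {"offset": [-0.01,0.03,0.32],"yaw": 0,"claw": 1},
    {"offset": [-0.01,0.03,0.36],"yaw": 0,"claw": 1},
    {"offset": [-0.01,0.03,0.36],"yaw": 0,"claw": 1},
    {"offset": [-0.01,0.03,0.36],"yaw": 0,"claw": 0.4},
    {"offset": [-0.01,0.03,0.36],"yaw": 0,"claw": 0},
    {"offset": [-0.01,0.03,0.36],"yaw": 0,"claw": 0},
    {"offset": [-0.01,0.03,0.36],"yaw": 0,"claw": 0},
    {"offset": [-0.01,0.03,0.1],"yaw": 0,"claw": 0},
    {"offset": [-0.01,0.03,-0.3],"yaw": 0,"claw": 0},
    {"offset": [-0.01,0.03,-0.6],"yaw": 0,"claw": 0}
  ]
}}

```text
time: 46.4
ee_pos: [0.4562, -0.3547, 0.151]
tcp_rot: [179.9, 0.0, 84.6]
wrist_force: [0.5, -0.4, 0.3]
opening: 0.0854
grasp_force: 0.0
```

Emit:
{"api": "servo_tool", "payload": {
  "rows": [
    {"offset": [0,0,-0.4],"yaw": 0.034,"claw": 0},
    {"offset": [0.2,0,-0.6],"yaw": 0.034,"claw": 0},
    {"offset": [0.8,0,-0.6],"yaw": 0.034,"claw": 0},
    {"offset": [0.8,0,-0.6],"yaw": 0.034,"claw": 0}
  ]
}}

```text
time: 46.9
ee_pos: [0.4638, -0.2714, 0.2095]
tcp_rot: [180.0, -0.0, 78.8]
wrist_force: [0.3, 0.5, 0.7]
opening: 0.0851
grasp_force: 0.0
```

```bash
python3 chk.py; python3 go.py .4915 .0955 .2 78.5
```

```text
top cup top 209 ((460.7347106933594, 399.4212341308594), (45.90187072753906, 45.424591064453125), 71.40799713134766) [0.1258 0.1302 0.1343]
top green [ 0.457 -0.318  0.031] 30
top  tin [491.   95.5] [74.5 50.5] 78.5 0.0719 399
top  tin [ 439.  -158.7] [44.7 28.6] 6.9 0.0612 67
side cup top 225 ((455.6969299316406, 411.82330322265625), (40.97333526611328, 59.58409881591797), 29.453826904296875) [0.1174 0.1288 0.1322]
side green [ 0.446 -0.33   0.029] 94
side green [0.483 0.118 0.036] 148
side  tin [ 450.5 -338. ] [110.8  62. ] 87.1 0.0625 201
side  tin [ 438.8 -162.7] [45.5 84.5] 22.0 0.0604 134
side  tin [557.8 -11.5] [124.6  16.4] 77.8 0.0871 65
side  tin [485.  111.9] [103.8  69.7] 79.3 0.0697 364
t 47.0 pos [ 0.4636 -0.2739  0.2091] yaw 78.7 rot [-1.7999e+02  1.0000e-02  7.8700e+01] q6 70.7 open 0.0855 g 0.0 F [ 0.7 -0.1 -0.3]
offset [ 3.677 -0.45   0.091]
yaw 0.0011
```

Emit:
{"api": "servo_tool", "payload": {
  "rows": [
    {"offset": [0.5,-0.06,0],"yaw": 0,"claw": 0},
    {"offset": [0.92,-0.11,0],"yaw": 0,"claw": 0},
    {"offset": [0.92,-0.11,0],"yaw": 0,"claw": 0}
  ]
}}

```text
time: 47.38
ee_pos: [0.471, -0.1812, 0.209]
tcp_rot: [-180.0, -0.0, 78.7]
wrist_force: [0.2, 0.3, -0.0]
opening: 0.0851
grasp_force: 0.0
```

Emit:
{"api": "servo_tool", "payload": {
  "rows": [
    {"offset": [0.5,-0.06,0],"yaw": 0,"claw": 0},
    {"offset": [0.92,-0.11,0],"yaw": 0,"claw": 0},
    {"offset": [0.92,-0.11,0],"yaw": 0,"claw": 0}
  ]
}}

```text
time: 47.75
ee_pos: [0.4788, -0.0893, 0.209]
tcp_rot: [-180.0, -0.0, 78.7]
wrist_force: [0.1, -0.6, 0.0]
opening: 0.0856
grasp_force: 0.0
```

Emit:
{"api": "servo_tool", "payload": {
  "rows": [
    {"offset": [0.5,-0.06,0],"yaw": 0,"claw": 0},
    {"offset": [0.92,-0.11,0],"yaw": 0,"claw": 0},
    {"offset": [0.92,-0.11,0],"yaw": 0,"claw": 0}
  ]
}}

```text
time: 48.12
ee_pos: [0.4865, 0.0027, 0.2089]
tcp_rot: [-180.0, 0.0, 78.6]
wrist_force: [0.1, -0.3, 0.3]
opening: 0.0852
grasp_force: 0.0
```

Emit:
{"api": "servo_tool", "payload": {
  "rows": [
    {"offset": [0.5,-0.06,0],"yaw": 0,"claw": 0},
    {"offset": [0.92,-0.11,0],"yaw": 0,"claw": 0},
    {"offset": [0.92,-0.11,0.4],"yaw": 0,"claw": 0},
    {"offset": [0.92,-0.11,0.7],"yaw": 0,"claw": 0},
    {"offset": [0.92,-0.11,0.7],"yaw": 0,"claw": 0}
  ]
}}

```text
time: 48.75
ee_pos: [0.4928, 0.0928, 0.1371]
tcp_rot: [-179.8, 0.1, 78.4]
wrist_force: [-0.0, -1.0, 0.7]
opening: 0.0857
grasp_force: 0.0
```

```bash
python3 go.py .4925 .0955 .058 78.5
```

```text
t 48.75 pos [0.4928 0.0928 0.1371] yaw 78.45 rot [-1.7978e+02  1.2000e-01  7.8450e+01] q6 112.2 open 0.0857 g 0.0 F [-0.  -1.   0.7]
offset [ 0.026 -0.009  0.791]
yaw -0.0003
```

Emit:
{"api": "servo_tool", "payload": {
  "squeeze": 45,
  "rows": [
    {"offset": [0.02,0,0.4],"yaw": 0,"claw": 0},
    {"offset": [0.02,0,0.65],"yaw": 0,"claw": 0},
    {"offset": [0.02,0,0.79],"yaw": 0,"claw": 0},
    {"offset": [0.02,0,0.79],"yaw": 0,"claw": 0},
    {"offset": [0.02,0,0.79],"yaw": 0,"claw": 1},
    {"offset": [0.02,0,0.79],"yaw": 0,"claw": 1},
    {"offset": [0.02,0,0.79],"yaw": 0,"claw": 1},
    {"offset": [0.02,0,0.79],"yaw": 0,"claw": 1},
    {"offset": [0.02,0,0.79],"yaw": 0,"claw": 1}
  ]
}}

```text
time: 49.88
ee_pos: [0.4944, 0.0964, 0.0611]
tcp_rot: [179.9, -0.0, 78.5]
wrist_force: [-0.9, -1.4, 5.5]
opening: 0.0498
grasp_force: 48.3
```

Emit:
{"api": "servo_tool", "payload": {
  "rows": [
    {"offset": [0,0,-0.15],"yaw": 0,"claw": 1},
    {"offset": [0,0,-0.3],"yaw": 0,"claw": 1},
    {"offset": [0,0,-0.3],"yaw": 0,"claw": 1}
  ]
}}

```text
time: 50.25
ee_pos: [0.4949, 0.0967, 0.0921]
tcp_rot: [179.9, -0.1, 78.5]
wrist_force: [-0.2, -0.6, -1.4]
opening: 0.0493
grasp_force: 47.5
```

```bash
python3 go.py .345 .08 .09; python3 go.py .345 -.24 .09|tail -1; python3 go.py .575 -.3655 .09|tail -1
```

```text
t 50.25 pos [0.4949 0.0967 0.0921] yaw 78.52 rot [ 1.7986e+02 -6.0000e-02  7.8520e+01] q6 112.5 open 0.0493 g 47.5 F [-0.2 -0.6 -1.4]
offset [-0.462 -1.436  0.021]
offset [-3.598 -0.799  0.021]
offset [-4.37   1.705  0.021]
```

Emit:
{"api": "servo_tool", "payload": {
  "rows": [
    {"offset": [-0.06,-0.2,0],"yaw": 0,"claw": 1},
    {"offset": [-0.14,-0.45,0],"yaw": 0,"claw": 1},
    {"offset": [-0.23,-0.72,0],"yaw": 0,"claw": 1}
  ]
}}

```text
time: 50.62
ee_pos: [0.418, 0.0882, 0.0899]
tcp_rot: [-180.0, 0.0, 78.5]
wrist_force: [-0.3, -0.1, -1.5]
opening: 0.0494
grasp_force: 47.6
```

Emit:
{"api": "servo_tool", "payload": {
  "rows": [
    {"offset": [-0.08,-0.25,0],"yaw": 0,"claw": 1},
    {"offset": [-0.16,-0.5,0],"yaw": 0,"claw": 1},
    {"offset": [-0.23,-0.72,0],"yaw": 0,"claw": 1}
  ]
}}

```text
time: 51.0
ee_pos: [0.3427, 0.0799, 0.0901]
tcp_rot: [-180.0, 0.0, 78.5]
wrist_force: [0.0, 0.5, -2.1]
opening: 0.0494
grasp_force: 47.6
```

Emit:
{"api": "servo_tool", "payload": {
  "rows": [
    {"offset": [-0.2,0.04,0],"yaw": 0,"claw": 1},
    {"offset": [-0.5,0.1,0],"yaw": 0,"claw": 1},
    {"offset": [-0.82,0.17,0],"yaw": 0,"claw": 1}
  ]
}}

```text
time: 51.38
ee_pos: [0.3439, -0.0044, 0.0902]
tcp_rot: [180.0, -0.0, 78.6]
wrist_force: [0.5, -0.4, -2.1]
opening: 0.0494
grasp_force: 47.8
```

Emit:
{"api": "servo_tool", "payload": {
  "rows": [
    {"offset": [-0.3,0.06,0],"yaw": 0,"claw": 1},
    {"offset": [-0.6,0.12,0],"yaw": 0,"claw": 1},
    {"offset": [-0.82,0.17,0],"yaw": 0,"claw": 1}
  ]
}}

```text
time: 51.75
ee_pos: [0.3442, -0.0885, 0.0902]
tcp_rot: [180.0, 0.0, 78.5]
wrist_force: [1.0, 0.3, -1.8]
opening: 0.0494
grasp_force: 47.8
```

Emit:
{"api": "servo_tool", "payload": {
  "rows": [
    {"offset": [-0.3,0.06,0],"yaw": 0,"claw": 1},
    {"offset": [-0.6,0.12,0],"yaw": 0,"claw": 1},
    {"offset": [-0.82,0.17,0],"yaw": 0,"claw": 1}
  ]
}}

```text
time: 52.12
ee_pos: [0.3445, -0.1723, 0.0901]
tcp_rot: [-180.0, 0.0, 78.5]
wrist_force: [0.3, -0.5, -1.7]
opening: 0.0492
grasp_force: 47.8
```

Emit:
{"api": "servo_tool", "payload": {
  "rows": [
    {"offset": [-0.3,0.06,0],"yaw": 0,"claw": 1},
    {"offset": [-0.6,0.12,0],"yaw": 0,"claw": 1},
    {"offset": [-0.82,0.17,0],"yaw": 0,"claw": 1},
    {"offset": [-0.82,0.17,0],"yaw": 0,"claw": 1},
    {"offset": [-0.82,0.17,0],"yaw": 0,"claw": 1}
  ]
}}

```text
time: 52.75
ee_pos: [0.3449, -0.2545, 0.09]
tcp_rot: [-180.0, -0.0, 78.5]
wrist_force: [-0.0, -0.8, -1.9]
opening: 0.0494
grasp_force: 47.8
```

```bash
python3 go.py .575 -.255 .0925; python3 -c "
from h import *
p,d=snap('side');P=cloud('side',d);f=p.astype(int)
G=(f[...,1]>f[...,0]+15)&(f[...,1]>f[...,2]+5)&(P[...,2]<.12)&(P[...,0]<.75)&(P[...,0]>.2)&(P[...,1]<.6)
from m import comp
for c in comp(G,P,20):print(P[c].mean(0).round(3),c.sum())"
```

```text
t 52.75 pos [ 0.3449 -0.2545  0.09  ] yaw 78.51 rot [-1.7997e+02 -3.0000e-02  7.8510e+01] q6 65.1 open 0.0494 g 47.8 F [-0.  -0.8 -1.9]
offset [ 0.453  2.256 -0.025]
[ 0.446 -0.329  0.03 ] 98
[ 0.339 -0.225  0.064] 102
```

Emit:
{"api": "servo_tool", "payload": {
  "rows": [
    {"offset": [0.04,0.2,0],"yaw": 0,"claw": 1},
    {"offset": [0.1,0.5,0],"yaw": 0,"claw": 1},
    {"offset": [0.15,0.75,0],"yaw": 0,"claw": 1}
  ]
}}

```text
time: 53.18
ee_pos: [0.4226, -0.2543, 0.0904]
tcp_rot: [180.0, 0.0, 78.6]
wrist_force: [-0.1, 0.4, -2.2]
opening: 0.0495
grasp_force: 47.8
```

Emit:
{"api": "servo_tool", "payload": {
  "rows": [
    {"offset": [0.05,0.25,0],"yaw": 0,"claw": 1},
    {"offset": [0.1,0.5,0],"yaw": 0,"claw": 1},
    {"offset": [0.15,0.75,0],"yaw": 0,"claw": 1}
  ]
}}

```text
time: 53.55
ee_pos: [0.499, -0.2544, 0.0903]
tcp_rot: [-180.0, -0.0, 78.6]
wrist_force: [-0.3, -0.7, -2.3]
opening: 0.0496
grasp_force: 47.8
```

Emit:
{"api": "servo_tool", "payload": {
  "rows": [
    {"offset": [0.05,0.25,0],"yaw": 0,"claw": 1},
    {"offset": [0.1,0.5,0],"yaw": 0,"claw": 1},
    {"offset": [0.15,0.75,0],"yaw": 0,"claw": 1},
    {"offset": [0.15,0.75,0],"yaw": 0,"claw": 1}
  ]
}}

```text
time: 54.05
ee_pos: [0.5756, -0.2544, 0.0898]
tcp_rot: [-180.0, -0.0, 78.6]
wrist_force: [-0.5, -0.3, -2.2]
opening: 0.0494
grasp_force: 48.0
```

Emit:
{"api": "servo_tool", "payload": {
  "rows": [
    {"offset": [-0.25,0.05,0],"yaw": 0,"claw": 1},
    {"offset": [-0.45,0.09,0],"yaw": 0,"claw": 1},
    {"offset": [-0.54,0.11,0],"yaw": 0,"claw": 1}
  ]
}}

```text
time: 54.42
ee_pos: [0.5739, -0.3126, 0.0903]
tcp_rot: [180.0, 0.0, 78.4]
wrist_force: [-0.4, -1.4, -3.0]
opening: 0.0493
grasp_force: 48.0
```

Emit:
{"api": "servo_tool", "payload": {
  "rows": [
    {"offset": [-0.25,0.05,0],"yaw": 0,"claw": 1},
    {"offset": [-0.45,0.09,0],"yaw": 0,"claw": 1},
    {"offset": [-0.54,0.11,0],"yaw": -0.03,"claw": 1},
    {"offset": [-0.54,0.11,0],"yaw": -0.034,"claw": 1},
    {"offset": [-0.54,0.11,0],"yaw": -0.034,"claw": 1}
  ]
}}

```text
time: 55.05
ee_pos: [0.5745, -0.3657, 0.0902]
tcp_rot: [-180.0, -0.0, 84.5]
wrist_force: [-0.3, -0.2, -1.9]
opening: 0.0494
grasp_force: 48.0
```

```bash
python3 go.py .575 -.3655 .0542 84.75; python3 -c "
from h import *
p,d=snap('side');cv2.imwrite('pics/s8.png',cv2.resize(p[100:280,250:450,::-1],None,fx=3,fy=3))"
```

```text
t 55.05 pos [ 0.5745 -0.3657  0.0902] yaw 84.54 rot [-1.7999e+02 -2.0000e-02  8.4540e+01] q6 63.0 open 0.0494 g 48.0 F [-0.3 -0.2 -1.9]
offset [0.002 0.005 0.36 ]
yaw -0.0012
```

View pics/s8.png

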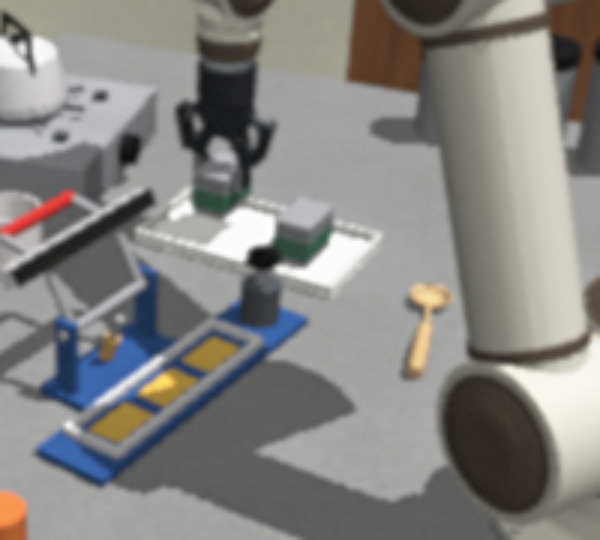

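The first tin stands in the tray at crop (305,230), and the second hangs level at (215,185). I'll lower, release and retreat.

Emit:
{"api": "servo_tool", "payload": {
  "rows": [
    {"offset": [0,0,0.12],"yaw": 0,"claw": 1},
    {"offset": [0,0,0.24],"yaw": 0,"claw": 1},
    {"offset": [0,0,0.32],"yaw": 0,"claw": 1},
    {"offset": [0,0,0.36],"yaw": 0,"claw": 1},
    {"offset": [0,0,0.36],"yaw": 0,"claw": 1},
    {"offset": [0,0,0.36],"yaw": 0,"claw": 0.4},
    {"offset": [0,0,0.36],"yaw": 0,"claw": 0},
    {"offset": [0,0,0.36],"yaw": 0,"claw": 0},
    {"offset": [0,0,0.36],"yaw": 0,"claw": 0},
    {"offset": [0,0,0.1],"yaw": 0,"claw": 0},
    {"offset": [0,0,-0.3],"yaw": 0,"claw": 0},
    {"offset": [0,0,-0.7],"yaw": 0,"claw": 0}
  ]
}}

```text
time: 56.6
ee_pos: [0.5744, -0.3657, 0.1613]
tcp_rot: [-180.0, -0.0, 84.6]
wrist_force: [0.8, -1.7, 1.0]
opening: 0.0857
grasp_force: 0.0
```

Emit:
{"api": "servo_tool", "payload": {
  "rows": [
    {"offset": [0,0,-0.5],"yaw": 0,"claw": 0},
    {"offset": [-0.3,-0.3,-0.9],"yaw": 0,"claw": 0},
    {"offset": [-0.8,-0.8,-0.9],"yaw": 0,"claw": 0},
    {"offset": [-0.8,-0.8,-0.9],"yaw": 0,"claw": 0}
  ]
}}

```text
time: 57.1
ee_pos: [0.485, -0.4403, 0.2513]
tcp_rot: [180.0, 0.1, 84.4]
wrist_force: [0.6, -0.2, -0.8]
opening: 0.0856
grasp_force: 0.0
```

Emit:
{"api": "servo_tool", "payload": {
  "rows": [
    {"offset": [-0.5,-0.5,0],"yaw": 0,"claw": 0},
    {"offset": [-0.9,-0.9,0],"yaw": 0,"claw": 0},
    {"offset": [-0.9,-0.9,0],"yaw": 0,"claw": 0},
    {"offset": [-0.9,-0.9,0],"yaw": 0,"claw": 0}
  ]
}}

```text
time: 57.6
ee_pos: [0.3897, -0.5191, 0.2501]
tcp_rot: [180.0, -0.0, 84.6]
wrist_force: [0.5, 0.7, -0.2]
opening: 0.0856
grasp_force: 0.0
```

```bash
python3 go.py; python3 chk.py; python3 look.py|grep -E "red|black|top|side"; python3 -c "
import numpy as np,cv2
p=np.load('/tmp/top.npz')['p'];cv2.imwrite('pics/t9.png',cv2.resize(p[80:300,100:460,::-1],None,fx=2,fy=2))"
```

```text
t 57.6 pos [ 0.3897 -0.5191  0.2501] yaw 84.61 rot [ 1.7999e+02 -3.0000e-02  8.4610e+01] q6 42.3 open 0.0856 g 0.0 F [ 0.5  0.7 -0.2]
top cup top 211 ((460.7275085449219, 399.3741149902344), (45.70594787597656, 44.7699089050293), 26.6928768157959) [0.1253 0.1303 0.1338]
top green [ 0.57  -0.332  0.031] 41
top green [ 0.457 -0.319  0.03 ] 30
top  tin [ 571.9 -362.9] [81.3 52. ] 84.7 0.0644 419
top  tin [ 454.5 -352.3] [80.5 50.3] 84.6 0.0642 414
top  tin [ 439.  -158.7] [44.6 28.6] 6.9 0.0614 67
side cup top 223 ((456.57586669921875, 410.2668762207031), (40.973350524902344, 56.243289947509766), 29.45376205444336) [0.1171 0.1294 0.132 ]
side green [ 0.566 -0.342  0.029] 86
side green [ 0.446 -0.329  0.03 ] 95
side  tin [ 567.9 -349.6] [108.4  65.3] 89.8 0.0628 186
side  tin [ 450.3 -338.9] [107.2  62.5] 86.0 0.0628 200
side  tin [ 439.1 -163.6] [45.5 84. ] 22.0 0.0601 132
side  tin [557.2  -8.5] [124.   18.7] 76.1 0.0877 72
top
  cuptop [460.8 399.3] [46.7 45.5] 72.6 z [0.1253 0.1304 0.1338] 218
  black [ 440.7 -168.1] [39.2 38.7] 89.8 z [0.0965 0.1017 0.1063] 157
  black bar [586. -11.] [233.  18.] 78.5 z [0.1601 0.172  0.1778] 520
  black bar [164.5 116.7] [ 28.5 120.8] 41.2 z [0.1496 0.1919 0.2162] 347
  red [657.2 -25.3] [118.9  15.4] 78.5 z [0.1652 0.1715 0.1749] 225
side
  cuptop [457.9 408.1] [46.4 55.5] 26.9 z [0.1214 0.1296 0.1324] 224
  black [ 434.1 -153.6] [31.1 44. ] 21.7 z [0.0914 0.1009 0.1039] 57
  black bar [582.3  -2.7] [240.   21.4] 78.5 z [0.1612 0.1669 0.1731] 202
  black bar [151.6 145.8] [ 36.6 199. ] 22.3 z [0.1279 0.1624 0.2011] 344
  red [650.1 -23.7] [112.9  20.9] 80.5 z [0.1633 0.1694 0.1736] 85
```

View pics/t9.png

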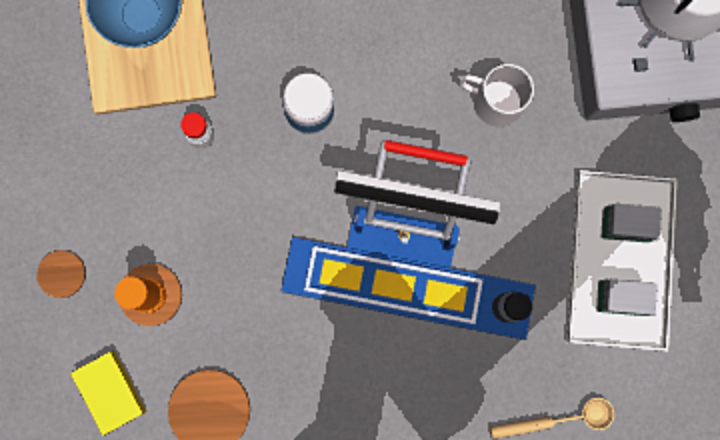

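Both tins are in the tray at (632,222) and (628,297). The cups stand on the middle disc at (145,293), and the clamp and plunger read exactly as at the start. I'm handing it in.

```bash
python3 -c "
from workcell import *
print(job_done())"
```

```text
the job is handed in; nothing more can be done
None
```

I handed the job in at about 58 s. In the final pictures both tins (only two were present) stand upright in the tray, the cups are on the middle-sized coaster, the clamp is open and the plunger is up; the hand-in reported no verdict.

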